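# Dock the component cases

### The arm

A 6-joint arm with a two-finger parallel gripper is mounted at the origin on the work surface. World frame = base frame: x ahead of the robot, y to its left, z up, the work surface at z = 0. Lengths are in m, angles in degrees, forces in N, time in s.
With the tool pointing down it reaches from about 0.375 to 0.9 m from the base axis. Payload 3.1 kg.
Tool frame: the origin (TCP) lies at the very end of the fingers, on their centre line; the grasp point (between the pads) lies 19 mm behind it; z points along the fingers, y is the line along which they close (so a half turn about z gives the same grasp; the last joint's range is limited). The gripper opens to 87 mm and grips with 3 to 60 N. Pads are 19 mm wide; open, the fingers measure 117 mm over their backs; the gripper's body (75 mm by 190 mm) begins 51 mm behind the grasp point.
Start: joints at [58.528, 30.224, 82.088, -0, 67.689, -10.227], TCP at [0.226, 0.583, 0.223] pointing down, gripper open.
Joint ranges: [-176.69, 176.69], [-43.24, 126.21], [12.49, 139.97], [-82, 262], [0, 151.66], [-163.58, 163.58]. Speed limits (degrees/s): [159.86, 159.86, 180, 180, 180, 180].

### API

Orientations are given as a 3x3 rotation matrix whose columns are the frame's x, y, z axes.
In Python, from rig import readout, viewer, ticket gives the robot as it stands.
- The arm moves only by the tool send_rows, never from a script. Its argument "moves" is a list of rows, each a list of 6 numbers: the shift along the tool's x, y, z in units of 250 mm (1.0 is 250 mm), then the turn, a rotation vector about the tool's x, y, z in units of 90 degrees (1.0 is 90 degrees). A call has 1 to 12 rows; each row is the pose to reach, as a shift and turn from the pose commanded when the call began, along the tool's axes at that moment; what a row does not reach only later rows make up. A row lasts 1/10 s, in which the tool goes at most 50 mm and 8.59 degrees, less where a joint would pass 70% of its speed; a pose out of reach is approached as far as the arm can. A call with a number of a shift or a turn outside -1 to 1 is refused whole. A call with a gripper value outside its range is refused whole. "grip" is the opening, from 0 (shut) to 1 (fully open), set as the call begins (left out, the last holds). The fingers move at their own pace and stop on an object; the grip force is fixed at half the most. Time passes only in rows, so rows that repeat a pose let the fingers close. It gives the time, the measured TCP pose, the force, the opening and the grip force at its end, in the units of the state.
- readout.read_state(): the state, without advancing time (a new reading comes with each control period).
- viewer.capture(name): name is "side" or "top"; returns (picture, depth): 400x640x3 uint8, red, green, blue; 400x640 float32, m along the optical axis (not along the pixel's ray), 0 where there is no reading.
- viewer.camera_info(name): a dict with "fx", "fy", "cx", "cy" (pixels), "R" (3x3) and "t" (3): a world point X has camera coordinates R X + t. Camera axes: x right, y down, z forward; pixel columns grow to the right and rows downward; lengths in m; the calibration is good to about 2 mm. A picture is of the moment at which its call begins. camera_info takes no time and is no camera call.
- ticket.hand_in(): hands the job in; it is judged then, once.
The state is a dict: "time_s": time; "joint_positions": joint angles; "qvel": joint speeds; "tau": joint torques, N m; "position": TCP position; "tcp_rot": TCP orientation; "force": force on the tool from outside, world axes, zero at the start; "moment": the same for the moment, N m; "opening": opening from 0.0 (shut) to 1.0 (fully open); "grasp_force": force on a finger pad.
Only numpy, scipy, OpenCV 4.12 (cv2) and the standard library are available. Lean on these libraries where they do the work, as an engineer would, in place of code of your own. Each camera call takes 0.05 s, during which the arm holds its last target. There are 200 camera calls.

### The job

Put the bench's component cases away on the stacking dock: lay the aluminium base plate in the dock's bay and press it down level until it is fully home, flush with the yellow brackets. Then stack all the cases there are on it as one square column, centred on the dock with the long sides lying along it and the edges in line, the deep blue cases below the shallow green-lidded ones. Finish with the red dust cover flat and square on top, let go, and leave the other bench things where they are.

Things in the scene. Friction and masses are not known exactly. Their poses are not given: they have to be found in the camera images.
- dock: Fixed stacking dock: black slab 150 x 106 x 8 mm (x, y, z) with four yellow L-shaped corner brackets 10 mm high (tops 18 mm above the bench) framing a bay of 116 x 72 mm. The bay is open between the brackets (80 mm on each long side), so fingers fit there. Origin at the centre of its underside on the bench; x along its length, z up.
- bay (a point): Centre of the bay, on top of the dock's slab (8 mm above the bench). Around it, at x +-40, y +-20 mm, stand four orange plungers 12 mm across, 3 to 6 mm proud of the slab at the start, unequally. Each is held by friction, needs about 2.5 N to push down (10 N for all four), stays where pushed and ends level with the slab.
- plate: Loose aluminium base plate, 110 x 66 x 10 mm (x, y, z), 160 g, a dark dot at each corner of its top. Origin at the centre of its underside; x along its length. In the bay (3 mm play all round) it first rests on the plungers, up to 6 mm too high and perhaps crooked; pressed home its underside is 8 mm and its top 18 mm above the bench.
- deep1: Closed deep component case, a box 96 x 62 x 40 mm (x, y, z), blue all over with a pale paper label on the lid and a small black look-only latch on one short end; about 130 g. Origin at the centre of its underside; x along its length, z up. May be absent (state None from the start).
- deep2: Closed deep component case, a box 96 x 62 x 40 mm (x, y, z), blue all over with a pale paper label on the lid and a small black look-only latch on one short end; about 130 g. Origin at the centre of its underside; x along its length, z up. May be absent (state None from the start).
- flat1: Closed shallow component case, a box 96 x 62 x 26 mm (x, y, z), grey body with a green lid, pale paper label on top and a small black look-only latch on one short end; about 90 g. Origin at the centre of its underside; x along its length, z up. May be absent (state None from the start).
- flat2: Closed shallow component case, a box 96 x 62 x 26 mm (x, y, z), grey body with a green lid, pale paper label on top and a small black look-only latch on one short end; about 90 g. Origin at the centre of its underside; x along its length, z up. May be absent (state None from the start).
- flat3: Closed shallow component case, a box 96 x 62 x 26 mm (x, y, z), grey body with a green lid, pale paper label on top and a small black look-only latch on one short end; about 90 g. Origin at the centre of its underside; x along its length, z up. May be absent (state None from the start).
- flat4: Closed shallow component case, a box 96 x 62 x 26 mm (x, y, z), grey body with a green lid, pale paper label on top and a small black look-only latch on one short end; about 90 g. Origin at the centre of its underside; x along its length, z up. May be absent (state None from the start).
- cover: Dust cover: a flat red plate 96 x 62 x 6 mm (x, y, z) with a black grip block 40 x 16 x 22 mm (x, y, z) in the middle of its top, so 28 mm high in all; 80 g. Origin at the centre of its underside; x along its length, z up.
- spool: Bystander: green solder spool 60 mm across, 40 mm high, standing; origin at the centre of its underside. Leave alone.
- flux: Bystander: jar with a white cap, 44 mm across, 55 mm high; origin at the centre of its underside. Leave alone.
- driver: Bystander: screwdriver about 150 mm long lying on the bench; its origin lies on the work surface under its middle. Leave alone.
Things that resemble listed ones, but are neither listed nor needed, are in the scene too. Leave any orange look-alike of the deep1 alone.

How it is judged (in metres and radians):
On the way, in this order (a step that is already met when the one before it is completed fails the run):
1. The base plate lies in the dock's bay, pressed fully home and level (z of plate in the frame of dock below 0.0098 m and angle between plate's own z axis and vertical below 0.02 rad and horizontal distance between plate and dock below 0.008 m and angle between the x axis of plate and the x axis of dock, either way round below 0.1 rad), for 0.3 s.
2. All the cases stand in one square column on the base plate, deep ones below shallow ones (all of step 1 and horizontal distance between each of deep1, deep2, flat1, flat2, flat3, flat4 and dock below 0.009 m and angle between the x axis of each of deep1, deep2, flat1, flat2, flat3, flat4 and the x axis of dock, either way round below 0.1 rad and angle between each of deep1, deep2, flat1, flat2, flat3, flat4's own z axis and vertical below 0.05 rad and linear speed of each of deep1, deep2, flat1, flat2, flat3, flat4 below 0.02 m/s and z of each of deep1, deep2, flat1, flat2, flat3, flat4 in the frame of plate above 0.006 m and z of each of flat1, flat2, flat3, flat4 in the frame of deep1 above 0.015 m and z of each of flat1, flat2, flat3, flat4 in the frame of deep2 above 0.015 m), for 0.3 s.
At the end, for the whole second after the job is handed in: Plate home in the dock (within 1.8 mm, 0.02 rad); every present case and the cover within 9 mm and 0.10 rad of the dock's centre and long axis, level within 0.05 rad, at rest, stacked on the plate, deep below shallow, cover on top; all released (all of step 2 and horizontal distance between cover and dock below 0.009 m and angle between the x axis of cover and the x axis of dock, either way round below 0.1 rad and angle between cover's own z axis and vertical below 0.05 rad and linear speed of cover below 0.02 m/s and z of cover in the frame of deep1 above 0.015 m and z of cover in the frame of deep2 above 0.015 m and z of cover in the frame of flat1 above 0.015 m and z of cover in the frame of flat2 above 0.015 m and z of cover in the frame of flat3 above 0.015 m and z of cover in the frame of flat4 above 0.015 m); the robot touches nothing.
It fails at once if A bystander (spool, flux jar, screwdriver) is moved more than 4 cm (distance of any of spool, flux, driver from where it was at the start of the episode above 0.04 m).
Of deep1, deep2, flat1, flat2, flat3, flat4 only 4 to 6 are there at a start; the rules pass over those that are not, and their reading is None.
At some moment in a run one of plate, cover may be knocked a few centimetres aside while the robot is not near it.
Once in a run the grip may slacken for a moment while it holds something.
It also fails if it takes over 210 s, if anything falls off the work surface, if the arm or the gripper's body presses on something with over 40 N, if the wrist force passes 120 N, or if a joint passes its speed limit or range.

## Working session

There is one attempt and no reset: what is moved stays moved. The work goes in short steps, Python scripts to look and compute and a tool call to move; the robot and the scene stay as the last step left them, time stands still between calls to the robot, and variables do not carry over. Pictures are saved under pics/ and viewed, at most 14 in all, crops included, and the job is handed in when it is done.

Besides the shell and the picture viewer there is one more tool, called after "Emit:" by a JSON object that holds its "api" and its "payload". send_rows: Moves the arm, as the interface text tells. Shifts and turns lie within -1 to 1; 1 stands for 250 mm of shift or 90 degrees of turn. Its arguments: {"type":"object","properties":{"moves":{"type":"array"},"grip":{"type":"number"}},"required":["moves"]}

```bash
ls; mkdir -p pics
cat > h.py <<'E'
import numpy as np, cv2
from rig import readout, viewer, ticket
def cap(n,name=None):
    p,d=viewer.capture(n); c=viewer.camera_info(n)
    if name: cv2.imwrite(f'pics/{name}.png',p[:,:,::-1])
    return p,d,c
def pts(d,c):
    v,u=np.mgrid[:d.shape[0],:d.shape[1]]
    P=np.stack([(u-c['cx'])/c['fx']*d,(v-c['cy'])/c['fy']*d,d],-1)
    X=(P-np.array(c['t']))@np.array(c['R']); X[d==0]=np.nan
    return X
def ray(c,u,v,z):
    R=np.array(c['R']);o=-R.T@np.array(c['t']);r=R.T@np.array([(u-c['cx'])/c['fx'],(v-c['cy'])/c['fy'],1])
    return o+r*(z-o[2])/r[2]
E
python3 - <<'E'
from h import *
for n in('top','side'):
    p,d,c=cap(n,n+'0'); print(n,c, (d==0).mean()); np.savez(n+'0.npz',p=p,d=d)
s=readout.read_state();print(s)
E
```

```text
pics
top {'fx': 506.84804084314186, 'fy': 506.84804084314186, 'cx': 318.1555721584294, 'cy': 198.66654580171937, 'R': array([[-1.04443333e-02, -9.99945379e-01, -3.93558952e-04],
       [-9.88784536e-01,  1.03863979e-02, -1.48987461e-01],
       [ 1.48983410e-01, -1.16692969e-03, -9.88839007e-01]]), 't': array([0.07175012, 0.52010633, 1.37204439])} 0.00389453125
side {'fx': 427.1259154024284, 'fy': 427.1259154024284, 'cx': 318.72184870481567, 'cy': 199.34871881105082, 'R': array([[ 0.85783613, -0.51388294,  0.00644188],
       [-0.3625309 , -0.61397024, -0.70115041],
       [ 0.36426435,  0.59913678, -0.7129843 ]]), 't': array([-0.41990345,  0.26347488,  1.19637304])} 0.0041875
{'time_s': 0.1, 'joint_positions': array([ 5.85271578e+01,  3.02733733e+01,  8.21494874e+01, -2.00009912e-04,
        6.76900543e+01, -1.02289676e+01]), 'qvel': array([-0.05859049, -0.18503791, -0.1853177 , -0.03006297, -0.0233025 ,
        0.03381486]), 'tau': array([-4.91424216e-04, -4.40985525e+01, -1.77150893e+01,  6.34251977e-02,
        5.33650559e-02, -5.44025318e-05]), 'position': array([0.22609838, 0.58195524, 0.22166989]), 'tcp_rot': array([[-9.32046915e-01,  3.62336164e-01, -1.02615690e-03],
       [ 3.62337451e-01,  9.32045461e-01, -1.68250456e-03],
       [ 3.46792627e-04, -1.93998826e-03, -9.99998058e-01]]), 'force': array([ 0.14770748, -0.9994944 , -0.02166243]), 'moment': array([-0.03463168, -0.03966911, -0.00484699]), 'grasp_force': 0.0, 'opening': 0.9983065596899087}
```

View pics/top0.png

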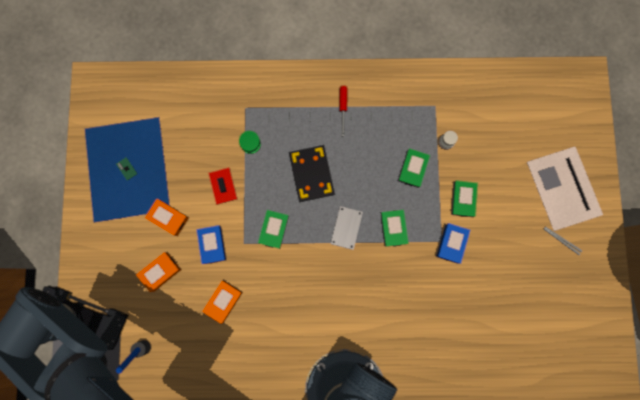

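View pics/side0.png

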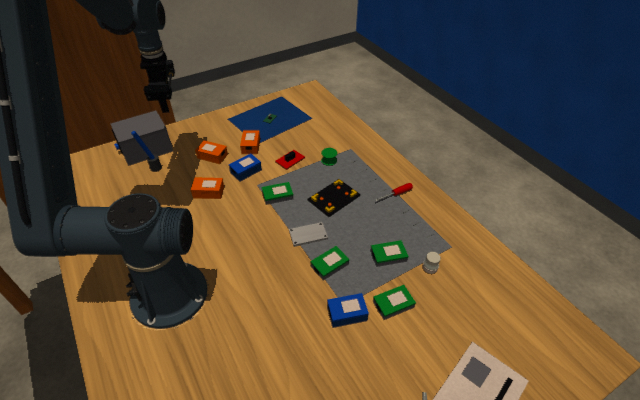

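```bash
cat >> h.py <<'E'
HT=dict(blue=.040,green=.026,red=.006,plate=.010,dock=.018)
def masks(p):
    h,s,v=[x.astype(int) for x in cv2.split(cv2.cvtColor(p,cv2.COLOR_RGB2HSV))]
    return dict(blue=(h>105)&(h<125)&(s>150)&(v>60),green=(h>45)&(h<85)&(s>120)&(v>50),red=((h<6)|(h>174))&(s>180)&(v>80),
      yellow=(h>18)&(h<32)&(s>150)&(v>120),white=(s<60)&(v>140),orange=(h>6)&(h<18)&(s>190)&(v>120))
def top_rect(X,blob,z):
    """min-area rectangle (world XY) of the points of a blob near height z; returns centre, yaw deg of the long side, sizes mm"""
    m=blob&(np.abs(X[...,2]-z)<.006); q=(X[m][:,:2]*1000).astype(np.float32)
    if len(q)<15: return None
    (cx,cy),(w,h),a=cv2.minAreaRect(q)
    if w<h: w,h,a=h,w,a+90
    return np.round([cx,cy,a%180,w,h,np.nanmedian(X[m][:,2])*1000,len(q)],1)
def blobs(m,mn=40):
    n,l,st,ce=cv2.connectedComponentsWithStats(m.astype(np.uint8))
    return [(l==i,ce[i],st[i,4]) for i in range(1,n) if st[i,4]>mn]
def fill(b):
    o=np.zeros(b.shape,np.uint8); cs,_=cv2.findContours(b.astype(np.uint8),cv2.RETR_EXTERNAL,cv2.CHAIN_APPROX_NONE); cv2.drawContours(o,cs,-1,1,-1); return o>0
E
python3 - <<'E'
from h import *
for n in('top','side'):
    z=np.load(n+'0.npz');p,d=z['p'],z['d'];c=viewer.camera_info(n);X=pts(d,c);M=masks(p)
    bench=X[...,2][np.abs(X[...,2])<.02];print(n,'bench z',np.median(bench)*1e3,bench.std()*1e3)
    for k in('blue','green','red','orange'):
        for b,ce,a in blobs(M[k]):
            f=fill(b);x=np.nanmedian(X[f],0)
            if not(.2<x[0]<.9 and abs(x[1])<.7): continue
            zt=np.nanpercentile(X[f][:,2],80)
            print(k,ce.round(),a,top_rect(X,f,HT.get(k,zt) if k!='orange' else zt),round(zt*1e3,1))
    ys=[X[b].mean(0)*1e3 for b,ce,a in blobs(M['yellow'],8)]
    print('yellow',np.round(ys,1).tolist())
    for b,ce,a in blobs(M['white'],100):
        print('white',ce.round(),a,top_rect(X,fill(b),.010))
p=cv2.imread('pics/top0.png');cv2.imwrite('pics/crop0.png',cv2.resize(p[75:275,130:490],None,fx=2.2,fy=2.2,interpolation=2))
E
```

```text
top bench z -0.5111887504333272 3.588212366335388
blue [125. 168.] 6210 None 2.4
blue [452. 245.] 523 [ 393.7 -304.8  161.8   94.5   60.8   39.7  713. ] 41.9
blue [212. 246.] 501 [396.7 362.8   9.9  93.3  61.9  39.3 731. ] 41.7
green [249. 142.] 367 None 41.5
green [413. 169.] 505 [ 610.  -207.1  161.2   98.1   61.8   25.7  695. ] 27.9
green [128. 169.] 157 None 5.0
green [464. 200.] 511 [ 519.9 -346.5  174.    96.    62.5   25.6  700. ] 28.0
green [273. 231.] 493 [439.9 193.4 165.2  94.8  61.7  25.3 701. ] 27.8
green [394. 229.] 517 [ 438.8 -145.6    5.8   95.4   61.8   25.3  716. ] 28.0
red [343.  98.] 165 None 26.4
red [222. 186.] 573 [566.6 340.3  13.9  92.2  58.8   5.5 513. ] 10.1
orange [167. 218.] 575 [474.9 489.6  59.2  98.3  62.9  39.5 697. ] 41.6
orange [158. 270.] 616 [324.9 507.4 129.6  98.4  64.6  39.7 741. ] 41.6
orange [221. 303.] 673 [242.1 330.6 147.8  97.9  63.5  39.4 776. ] 41.3
yellow [[663.1, 60.3, 15.4], [649.2, 132.6, 15.0], [553.8, 38.6, 15.5], [539.1, 110.5, 15.3]]
white [285.  27.] 312 None
white [450. 137.] 126 None
white [565. 190.] 2950 [ 549.6 -638.    1
[... 711 characters left out ...]
388. 251.] 411 [ 609.3 -207.5  162.7   98.1   66.7   24.6  544. ] 26.1
green [329. 261.] 426 [ 438.4 -146.6    5.9   98.5   64.4   24.4  576. ] 26.1
green [393. 300.] 540 [ 519.4 -348.1  172.2   98.2   63.7   24.8  718. ] 26.4
red [290. 160.] 201 [566.8 340.8  14.1 100.5  64.    3.9 186. ] 6.1
red [403. 188.] 112 None 23.4
orange [249. 139.] 193 [473.4 491.5  58.1  99.6  63.6  37.9 242. ] 39.8
orange [212. 148.] 204 [323.8 507.4 127.2  99.9  64.   38.4 259. ] 39.7
orange [206. 183.] 278 [239.6 330.1 146.5  98.3  68.8  38.1 349. ] 40.0
yellow [[647.7, 131.7, 16.8], [662.5, 59.5, 17.0], [537.5, 110.8, 15.6], [551.8, 37.3, 16.1]]
white [306. 232.] 407 [441.6 -11.5 163.9 105.8  63.1   8.4 401. ]
```

View pics/crop0.png

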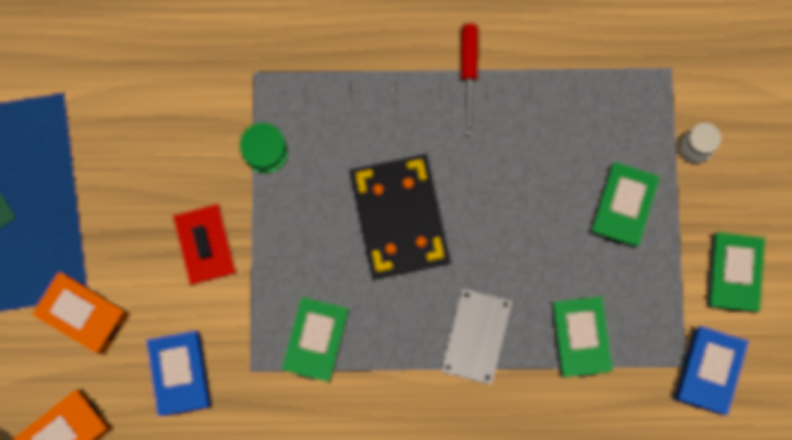

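The top view shows the dock at (311,173), the plate at (347,227), and the cover at (222,186).

- **Blue cases:** (210,244) and (453,243).
- **Green-lidded cases:** (274,229), (394,227), (414,167) and (464,198). All six cases are there.
- **Possible look-alikes:** orange cases at (165,217), (157,271) and (222,300); the blue mat at (125,168); the green spool at (249,142); the paper at (565,190), which resembles the plate; and the red driver at (343,98), which resembles the cover.
- **Choice for the first reach:** the plate at (347,227), which measures 110x65 mm at a height of 9.4 mm. The crop shows its corner dots.

```bash
cat > plan.py <<'E'
# plan.py x,y,z,yaw [...] (mm,deg): row for each waypoint; '/' starts a new call (pose assumed reached)
import sys, numpy as np
from scipy.spatial.transform import Rotation as Ro
from rig import readout
s=readout.read_state(); p=np.array(s['position'])*1000; R=np.array(s['tcp_rot'])
print('t',round(s['time_s'],1),'tcp',p.round(1),'yaw',round(np.degrees(np.arctan2(R[1,0],R[0,0]))%360,1),'F',np.round(s['force'],1),'open',round(s['opening'],3),'g',round(s['grasp_force'],1))
q,Q=p,R
for a in sys.argv[1:]:
    if a=='/': p,R=q,Q; print('/'); continue
    x,y,z,w=map(float,a.split(',')); q=np.array([x,y,z]); c,n=np.cos(np.radians(w)),np.sin(np.radians(w))
    Q=np.array([[c,n,0],[n,-c,0],[0,0,-1]])
    d=R.T@(q-p); r=Ro.from_matrix(R.T@Q).as_rotvec(degrees=True)
    print(a,'->',np.round(d/250,3).tolist(),np.round(r/90,3).tolist(),'rows',round(max(np.linalg.norm(d)/50,np.linalg.norm(r)/8.59),1))
E
python3 plan.py 330,360,120,165 / 400,170,90,165 / 442,-12.5,50,165 442,-12.5,2,165
```

```text
t 0.1 tcp [226.1 582.  221.7] yaw 158.8 F [ 0.1 -1.  -0. ] open 0.998 g 0.0
330,360,120,165 -> [-0.709, -0.676, 0.408] [-0.001, -0.0, -0.069] rows 5.3
/
400,170,90,165 -> [-0.467, -0.662, 0.12] [0.0, 0.0, 0.0] rows 4.1
/
442,-12.5,50,165 -> [-0.351, -0.662, 0.16] [0.0, 0.0, 0.0] rows 3.8
442,-12.5,2,165 -> [-0.351, -0.662, 0.352] [0.0, 0.0, 0.0] rows 4.1
```

Emit:
{"api": "send_rows", "payload": {"moves": [[-0.709,-0.676,0.408,-0.001,0,-0.069],[-0.709,-0.676,0.408,-0.001,0,-0.069],[-0.709,-0.676,0.408,-0.001,0,-0.069],[-0.709,-0.676,0.408,-0.001,0,-0.069],[-0.709,-0.676,0.408,-0.001,0,-0.069],[-0.709,-0.676,0.408,-0.001,0,-0.069],[-0.709,-0.676,0.408,-0.001,0,-0.069]], "grip": 1}}

```text
time_s: 0.8
position: [0.3305, 0.3589, 0.1196]
tcp_rot: [[-0.965, 0.263, -0.002], [0.263, 0.965, -0.0], [0.002, -0.001, -1.0]]
force: [0.0, 0.3, -0.0]
opening: 1.002
grasp_force: 0.0
```

Emit:
{"api": "send_rows", "payload": {"moves": [[-0.467,-0.662,0.12,0,0,0],[-0.467,-0.662,0.12,0,0,0],[-0.467,-0.662,0.12,0,0,0],[-0.467,-0.662,0.12,0,0,0],[-0.467,-0.662,0.12,0,0,0],[-0.467,-0.662,0.12,0,0,0],[-0.467,-0.662,0.12,0,0,0]]}}

```text
time_s: 1.5
position: [0.4003, 0.1723, 0.0907]
tcp_rot: [[-0.966, 0.258, 0.001], [0.258, 0.966, 0.002], [-0.001, 0.002, -1.0]]
force: [0.5, 1.0, -0.9]
opening: 1.002
grasp_force: 0.0
```

Emit:
{"api": "send_rows", "payload": {"moves": [[-0.351,-0.662,0.16,0,0,0],[-0.351,-0.662,0.16,0,0,0],[-0.351,-0.662,0.16,0,0,0],[-0.351,-0.662,0.16,0,0,0],[-0.351,-0.662,0.16,0,0,0],[-0.351,-0.662,0.16,0,0,0],[-0.351,-0.662,0.16,0,0,0],[-0.351,-0.662,0.16,0,0,0]]}}

```text
time_s: 2.3
position: [0.4415, -0.0097, 0.0504]
tcp_rot: [[-0.967, 0.256, 0.0], [0.256, 0.967, 0.002], [0.0, 0.002, -1.0]]
force: [0.5, 0.4, -0.0]
opening: 0.999
grasp_force: 0.0
```

```bash
python3 plan.py 442,-12.5,20,165 442,-12.5,3,165
python3 - <<'E'
from h import *
p,d,c=cap('side','s1');X=pts(d,c)
for b,ce,a in blobs(masks(p)['white'],100):print('white',ce.round(),a,top_rect(X,fill(b),.010))
E
```

```text
t 2.3 tcp [441.5  -9.7  50.4] yaw 165.2 F [ 0.5  0.4 -0. ] open 0.999 g 0.0
442,-12.5,20,165 -> [-0.005, -0.011, 0.122] [0.001, -0.0, 0.002] rows 0.6
442,-12.5,3,165 -> [-0.005, -0.011, 0.19] [0.001, -0.0, 0.002] rows 1.0
```

Emit:
{"api": "send_rows", "payload": {"moves": [[-0.005,-0.011,0.08,0,0,0.002],[-0.005,-0.011,0.122,0,0,0.002],[-0.005,-0.011,0.16,0,0,0.002],[-0.005,-0.011,0.19,0,0,0.002],[-0.005,-0.011,0.19,0,0,0.002],[-0.005,-0.011,0.19,0,0,0.002]]}}

```text
time_s: 2.95
position: [0.4424, -0.0146, 0.0024]
tcp_rot: [[-0.965, 0.262, -0.0], [0.262, 0.965, 0.002], [0.001, 0.002, -1.0]]
force: [-0.2, 0.3, 0.4]
opening: 0.998
grasp_force: 0.0
```

Emit:
{"api": "send_rows", "payload": {"moves": [[0,0,0,0,0,0],[0,0,0,0,0,0],[0,0,0,0,0,0],[0,0,0,0,0,0],[0,0,0,0,0,0],[0,0,0,0,0,0],[0,0,0,0,0,0],[0,0,0,0,0,0]], "grip": 0}}

```text
time_s: 3.75
position: [0.4429, -0.0147, 0.0029]
tcp_rot: [[-0.965, 0.263, 0.001], [0.263, 0.965, 0.001], [-0.001, 0.002, -1.0]]
force: [0.9, 2.0, 5.9]
opening: 0.753
grasp_force: 30.0
```

```bash
python3 plan.py 441,-11,60,175 550,40,60,191.2 600.7,85.2,60,191.2 / 600.7,85.2,20,191.2
```

```text
t 3.8 tcp [442.9 -14.7   2.9] yaw 164.8 F [0.9 2.  5.9] open 0.753 g 30.0
441,-11,60,175 -> [0.011, 0.013, -0.229] [0.001, 0.001, -0.114] rows 1.2
550,40,60,191.2 -> [-0.356, 0.324, -0.228] [0.001, 0.001, -0.294] rows 3.1
600.7,85.2,60,191.2 -> [-0.504, 0.552, -0.227] [0.001, 0.001, -0.294] rows 3.9
/
600.7,85.2,20,191.2 -> [0.0, 0.0, 0.16] [0.0, 0.0, 0.0] rows 0.8
```

Emit:
{"api": "send_rows", "payload": {"moves": [[0.011,0.013,-0.1,0,0,-0.05],[0.011,0.013,-0.229,0,0,-0.114],[-0.1,0.12,-0.228,0,0,-0.18],[-0.22,0.22,-0.228,0,0,-0.25],[-0.356,0.324,-0.228,0,0,-0.294],[-0.45,0.46,-0.227,0,0,-0.294],[-0.507,0.553,-0.227,0,0,-0.294],[-0.507,0.553,-0.227,0,0,-0.294],[-0.507,0.553,-0.227,0,0,-0.294],[-0.507,0.553,-0.227,0,0,-0.294],[-0.507,0.553,-0.227,0,0,-0.294],[-0.507,0.553,-0.227,0,0,-0.294]]}}

```text
time_s: 4.95
position: [0.6003, 0.0845, 0.0595]
tcp_rot: [[-0.981, -0.194, -0.001], [-0.194, 0.981, 0.001], [0.0, 0.002, -1.0]]
force: [0.3, -0.7, -2.0]
opening: 0.755
grasp_force: 30.0
```

```bash
python3 plan.py 601.8,85.4,20,191.2 601.8,85.4,11,191.2
python3 - <<'E'
from h import *
for n in('top','side'):
    p,d,c=cap(n);X=pts(d,c)
    for b,ce,a in blobs(masks(p)['yellow'],8): print(n,'y',ce.round(),(X[b].mean(0)*1e3).round(1))
    m=masks(p)['white']&(np.abs(X[...,2]-.067)<.012)&(np.hypot(X[...,0]-.6,X[...,1]-.085)<.1)
    print(n,top_rect(X,m,.067), m.sum())
    cv2.imwrite('pics/pl_%s.png'%n,cv2.resize(p[100:260,200:440,::-1],None,fx=2.5,fy=2.5))
a=[cv2.imread('pics/pl_%s.png'%n) for n in('top','side')];cv2.imwrite('pics/pl.png',cv2.resize(np.hstack(a),(800,267)))
E
```

```text
t 5.0 tcp [600.3  84.5  59.5] yaw 191.2 F [ 0.3 -0.7 -2. ] open 0.755 g 30.0
601.8,85.4,20,191.2 -> [-0.007, 0.002, 0.158] [0.001, -0.0, -0.0] rows 0.8
601.8,85.4,11,191.2 -> [-0.007, 0.002, 0.194] [0.001, -0.0, -0.0] rows 1.0
top None 0
side y [329. 208.] [nan nan nan]
side y [409. 292.] [ 584.4 -339.8   -2.1]
side [566.5  51.7   1.1  29.4  14.4  65.5  19. ] 19
```

View pics/pl.png

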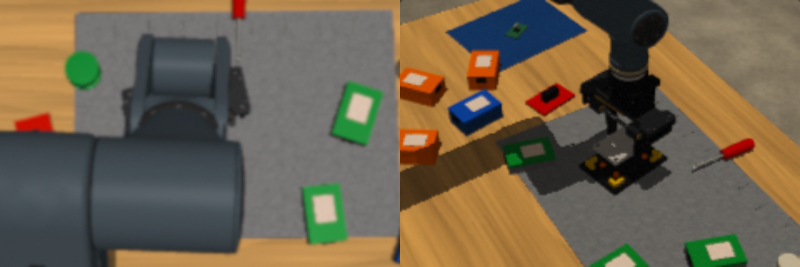

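The right half shows the plate held level over the dock, with the brackets around it. The arm hides the dock in the top view.

Emit:
{"api": "send_rows", "payload": {"moves": [[-0.007,0.002,0.06,0,0,0],[-0.007,0.002,0.11,0,0,0],[-0.007,0.002,0.14,0,0,0],[-0.007,0.002,0.158,0,0,0],[-0.007,0.002,0.168,0,0,0],[-0.007,0.002,0.168,0,0,0],[-0.007,0.002,0.168,0,0,0]]}}

```text
time_s: 5.75
position: [0.6031, 0.0862, 0.0177]
tcp_rot: [[-0.981, -0.195, 0.001], [-0.195, 0.981, 0.001], [-0.001, 0.001, -1.0]]
force: [0.8, 0.2, -1.7]
opening: 0.749
grasp_force: 30.0
```

Emit:
{"api": "send_rows", "payload": {"moves": [[0,0,0.006,0,0,0],[0,0,0.012,0,0,0],[0,0,0.018,0,0,0],[0,0,0.022,0,0,0],[0,0,0.026,0,0,0],[0,0,0.026,0,0,0],[0,0,0.026,0,0,0]]}}

```text
time_s: 6.45
position: [0.6035, 0.0862, 0.0125]
tcp_rot: [[-0.981, -0.195, 0.002], [-0.195, 0.981, 0.001], [-0.003, 0.001, -1.0]]
force: [-1.0, 0.1, 7.1]
opening: 0.749
grasp_force: 30.0
```

Emit:
{"api": "send_rows", "payload": {"moves": [[0.004,0,0.006,0,0,0],[0.006,0,0.012,0,0,0],[0.006,0,0.016,0,0,0],[0.006,0,0.016,0,0,0],[0.006,0,0.016,0,0,0]]}}

```text
time_s: 6.95
position: [0.6035, 0.0862, 0.0109]
tcp_rot: [[-0.981, -0.195, 0.006], [-0.195, 0.981, 0.002], [-0.006, 0.001, -1.0]]
force: [-2.6, 0.5, 18.9]
opening: 0.755
grasp_force: 30.0
```

Emit:
{"api": "send_rows", "payload": {"moves": [[0,0,0,0,0,0],[0,0,0,0,0,0],[0,0,0,0,0,0],[0,0,-0.1,0,0,0],[0,0,-0.28,0,0,0],[0.2,-0.2,-0.28,0,0,0.1],[0.35,-0.4,-0.28,0,0,0.2],[0.45,-0.6,-0.28,0,0,0.3],[0.55,-0.8,-0.28,0,0,0.33],[0.6,-1.0,-0.28,0,0,0.33],[0.6,-1.0,-0.28,0,0,0.33],[0.6,-1.0,-0.28,0,0,0.33]], "grip": 1}}

```text
time_s: 8.15
position: [0.5033, -0.195, 0.0765]
tcp_rot: [[-0.946, 0.323, 0.003], [0.323, 0.946, -0.002], [-0.004, -0.001, -1.0]]
force: [-0.3, -0.4, -0.2]
opening: 1.003
grasp_force: 0.0
```

```bash
cat >> h.py <<'E'
def dockplate():
    for n in('top','side'):
        p,d,c=cap(n);X=pts(d,c);M=masks(p)
        r=np.hypot(X[...,0]-.6,X[...,1]-.085)<.1
        ys=np.array([X[b].mean(0)*1e3 for b,ce,a in blobs(M['yellow']&r,8)])
        print(n,'brackets',np.round(ys,1).tolist(),np.round(ys.mean(0),1))
        m=(cv2.split(cv2.cvtColor(p,cv2.COLOR_RGB2HSV))[1]<70)&(p.max(2)>90)&r
        print(n,'plate',top_rect(X,m,.018))
        q=X[m]; g=q[np.abs(q[:,2]-.018)<.008]
        A=np.c_[g[:,:2]-g[:,:2].mean(0),np.ones(len(g))]; k,*_=np.linalg.lstsq(A,g[:,2],rcond=None)
        mat=X[(np.hypot(X[...,0]-.6,X[...,1]-.085)<.16)&~(np.hypot(X[...,0]-.6,X[...,1]-.085)<.11)&(np.abs(X[...,2])<.008)][:,2]
        print('  tilt',k[:2].round(3),'z',round(k[2]*1e3,2),'mat z',round(np.median(mat)*1e3,2))
        cv2.imwrite('pics/dp_%s.png'%n,cv2.resize(p[130:230,250:390,::-1],None,fx=2.8,fy=2.8,interpolation=2))
E
python3 - <<'E'
from h import *
dockplate()
a=[cv2.imread('pics/dp_%s.png'%n) for n in('top','side')];cv2.imwrite('pics/dp.png',np.hstack(a))
E
python3 plan.py 393.5,-305.4,80,161.5 / 393.5,-305.4,8,161.5
```

```text
top brackets [[662.8, 60.1, 16.5], [648.8, 133.0, 14.8], [553.7, 38.0, 14.9], [539.0, 110.8, 15.7]] [601.1  85.5  15.5]
top plate [601.5  83.4  21.2 119.3  81.9  17.5 836. ]
  tilt [0.001 0.002] z 17.3 mat z -0.24
side brackets [[639.8, 134.0, 16.1], [537.6, 110.8, 14.6], [552.9, 38.1, 16.1]] [576.8  94.3  15.6]
side plate [599.7  85.2   9.9 110.4  71.   16.6 420. ]
  tilt [-0.   -0.01] z 16.4 mat z -1.14
t 8.2 tcp [ 502.4 -189.6   76.2] yaw 161.4 F [ 0.4 -0.  -1. ] open 1.0 g 0.0
393.5,-305.4,80,161.5 -> [0.265, -0.578, -0.016] [0.001, -0.001, -0.002] rows 3.2
/
393.5,-305.4,8,161.5 -> [0.0, 0.0, 0.288] [0.0, 0.0, 0.0] rows 1.4
```

View pics/dp.png

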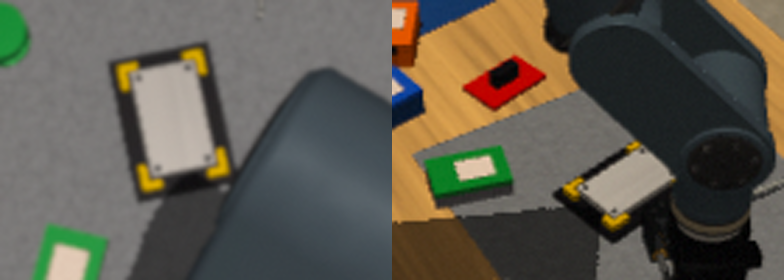

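The plate sits flush inside the four brackets in both views, centred at about (130+…) in the left crop. Its z is 17.5 mm above the mat with a tilt under 0.01, so it is home. Next is the first blue case.

Emit:
{"api": "send_rows", "payload": {"moves": [[0.265,-0.578,-0.016,0,0,0],[0.265,-0.578,-0.016,0,0,0],[0.265,-0.578,-0.016,0,0,0],[0.265,-0.578,-0.016,0,0,0],[0.265,-0.578,-0.016,0,0,0],[0.265,-0.578,-0.016,0,0,0],[0.265,-0.578,-0.016,0,0,0],[0.265,-0.578,-0.016,0,0,0],[0.265,-0.578,-0.016,0,0,0]]}}

```text
time_s: 9.15
position: [0.395, -0.3037, 0.0803]
tcp_rot: [[-0.949, 0.315, 0.0], [0.315, 0.949, 0.002], [0.0, 0.002, -1.0]]
force: [0.9, -0.3, -1.3]
opening: 1.003
grasp_force: 0.0
```

```bash
python3 plan.py  393.5,-305.4,8,161.5
python3 - <<'E'
from h import *
for n in('top','side'):
    p,d,c=cap(n);X=pts(d,c)
    for b,ce,a in blobs(masks(p)['blue'],150): print(n,ce.round(),top_rect(X,fill(b),.04))
E
```

```text
t 9.2 tcp [ 395.  -303.7   80.3] yaw 161.7 F [ 0.9 -0.3 -1.3] open 1.003 g 0.0
393.5,-305.4,8,161.5 -> [0.004, -0.009, 0.289] [0.001, -0.0, 0.002] rows 1.4
top [125. 168.] None
top [212. 246.] [397.  362.4  10.3  93.2  61.1  39.3 720. ]
side [533.  74.] [2290.5  535.9   90.8  995.1   41.    39.9  400. ]
side [264. 127.] None
side [244. 165.] [395.3 362.4  10.5 100.7  68.1  38.2 322. ]
side [339. 310.] [ 392.1 -307.1  161.5   95.5   65.    38.2  323. ]
```

Emit:
{"api": "send_rows", "payload": {"moves": [[0.004,-0.009,0.12,0,0,0],[0.004,-0.009,0.22,0,0,0],[0.004,-0.009,0.27,0,0,0],[0.004,-0.009,0.289,0,0,0],[0.004,-0.009,0.289,0,0,0],[0.004,-0.009,0.289,0,0,0]]}}

```text
time_s: 9.85
position: [0.3931, -0.3068, 0.0087]
tcp_rot: [[-0.949, 0.316, 0.001], [0.316, 0.949, 0.001], [-0.001, 0.001, -1.0]]
force: [-0.2, -0.5, -1.5]
opening: 0.998
grasp_force: 0.0
```

Emit:
{"api": "send_rows", "payload": {"moves": [[0,0,0,0,0,0],[0,0,0,0,0,0],[0,0,0,0,0,0],[0,0,0,0,0,0],[0,0,0,0,0,0],[0,0,0,0,0,0],[0,0,0,0,0,0]], "grip": 0}}

```text
time_s: 10.55
position: [0.3928, -0.3064, 0.0084]
tcp_rot: [[-0.949, 0.317, 0.001], [0.317, 0.949, 0.001], [-0.0, 0.002, -1.0]]
force: [0.1, 0.8, 5.5]
opening: 0.714
grasp_force: 30.0
```

```bash
python3 plan.py 394,-305,100,165 480,-130,100,180 / 600.7,85.2,100,191.2 600.7,85.2,100,191.2 / 600.7,85.2,32,191.2
```

```text
t 10.6 tcp [ 392.8 -306.4    8.4] yaw 161.5 F [0.1 0.8 5.5] open 0.714 g 30.0
394,-305,100,165 -> [-0.003, 0.007, -0.366] [0.001, 0.0, -0.038] rows 1.8
480,-130,100,180 -> [-0.108, 0.78, -0.365] [0.001, 0.0, -0.205] rows 4.3
/
600.7,85.2,100,191.2 -> [-0.483, 0.861, 0.0] [0.0, 0.0, -0.124] rows 4.9
600.7,85.2,100,191.2 -> [-0.483, 0.861, 0.0] [0.0, 0.0, -0.124] rows 4.9
/
600.7,85.2,32,191.2 -> [0.0, 0.0, 0.272] [0.0, 0.0, 0.0] rows 1.4
```

Emit:
{"api": "send_rows", "payload": {"moves": [[-0.003,0.007,-0.12,0,0,0],[-0.003,0.007,-0.3,0,0,-0.04],[-0.02,0.15,-0.365,0,0,-0.08],[-0.05,0.35,-0.365,0,0,-0.13],[-0.08,0.55,-0.365,0,0,-0.18],[-0.108,0.7,-0.365,0,0,-0.205],[-0.108,0.78,-0.365,0,0,-0.205],[-0.108,0.78,-0.365,0,0,-0.205]]}}

```text
time_s: 11.35
position: [0.48, -0.1273, 0.0992]
tcp_rot: [[-1.0, -0.004, -0.001], [-0.004, 1.0, 0.002], [0.001, 0.002, -1.0]]
force: [0.1, 0.9, -0.9]
opening: 0.711
grasp_force: 30.0
```

Emit:
{"api": "send_rows", "payload": {"moves": [[-0.08,0.15,0,0,0,-0.04],[-0.18,0.35,0,0,0,-0.08],[-0.3,0.55,0,0,0,-0.124],[-0.4,0.72,0,0,0,-0.124],[-0.46,0.82,0,0,0,-0.124],[-0.483,0.861,0,0,0,-0.124],[-0.483,0.861,0,0,0,-0.124],[-0.483,0.861,0,0,0,-0.124],[-0.483,0.861,0,0,0,-0.124],[-0.483,0.861,0,0,0,-0.124]]}}

```text
time_s: 12.35
position: [0.6, 0.0834, 0.0999]
tcp_rot: [[-0.982, -0.191, -0.001], [-0.191, 0.982, 0.001], [0.0, 0.001, -1.0]]
force: [0.7, 0.2, -0.4]
opening: 0.707
grasp_force: 30.0
```

```bash
python3 plan.py 600.7,85.2,30,191.2 600.7,85.2,26.4,191.2
python3 - <<'E'
from h import *
p,d,c=cap('side','s2');X=pts(d,c)
for b,ce,a in blobs(masks(p)['blue'],100):
    x=X[b];x=x[np.isfinite(x[:,0])]; print(ce.round(),a,np.percentile(x,[2,50,98],axis=0).round(3).tolist());
E
```

```text
t 12.3 tcp [600.   83.4  99.9] yaw 191.0 F [ 0.7  0.2 -0.4] open 0.707 g 30.0
600.7,85.2,30,191.2 -> [-0.004, 0.006, 0.28] [0.001, -0.0, -0.002] rows 1.4
600.7,85.2,26.4,191.2 -> [-0.004, 0.006, 0.294] [0.001, -0.0, -0.002] rows 1.5
[533.  74.] 35635 [[2.271, -0.198, -0.64], [2.287, 0.473, -0.265], [2.303, 2.055, 0.222]]
[271. 118.] 1669 [[0.487, 0.512, -0.007], [0.628, 0.623, -0.001], [0.755, 0.726, 0.004]]
[243. 164.] 233 [[0.349, 0.328, 0.033], [0.381, 0.355, 0.038], [0.444, 0.399, 0.042]]
```

Emit:
{"api": "send_rows", "payload": {"moves": [[-0.004,0.006,0.12,0,0,-0.002],[-0.004,0.006,0.22,0,0,-0.002],[-0.004,0.006,0.26,0,0,-0.002],[-0.004,0.006,0.28,0,0,-0.002],[-0.004,0.006,0.288,0,0,-0.002],[-0.004,0.006,0.294,0,0,-0.002],[-0.004,0.006,0.3,0,0,-0.002],[-0.004,0.006,0.306,0,0,-0.002],[-0.004,0.006,0.306,0,0,-0.002]]}}

```text
time_s: 13.3
position: [0.6024, 0.0868, 0.0264]
tcp_rot: [[-0.98, -0.197, 0.003], [-0.197, 0.98, 0.001], [-0.003, 0.001, -1.0]]
force: [-2.4, -0.7, 10.0]
opening: 0.709
grasp_force: 30.0
```

Emit:
{"api": "send_rows", "payload": {"moves": [[0.002,0,0.006,0,0,0],[0.002,0,0.012,0,0,0],[0.002,0,0.012,0,0,0],[0,0,0,0,0,0]]}}

```text
time_s: 13.7
position: [0.6025, 0.0868, 0.0267]
tcp_rot: [[-0.98, -0.197, 0.004], [-0.197, 0.98, 0.001], [-0.004, 0.0, -1.0]]
force: [-0.7, -0.1, -1.1]
opening: 0.709
grasp_force: 30.0
```

Emit:
{"api": "send_rows", "payload": {"moves": [[0,0,0,0,0,0],[0,0,0,0,0,0],[0,0,0,0,0,0],[0,0,-0.1,0,0,0],[0,0,-0.25,0,0,0],[0.1,0.1,-0.3,0,0,0],[0.2,0.3,-0.3,0,0,0],[0.35,0.5,-0.3,0,0,0],[0.5,0.7,-0.3,0,0,0],[0.6,0.85,-0.3,0,0,0],[0.6,0.85,-0.3,0,0,0],[0.6,0.85,-0.3,0,0,0]], "grip": 1}}

```text
time_s: 14.9
position: [0.4086, 0.2672, 0.0982]
tcp_rot: [[-0.98, -0.201, -0.003], [-0.201, 0.98, 0.001], [0.003, 0.001, -1.0]]
force: [-0.7, -0.6, -0.0]
opening: 1.002
grasp_force: 0.0
```

```bash
cat >> h.py <<'E'
def scan():
    for n in('top','side'):
        p,d,c=cap(n);X=pts(d,c);M=masks(p)
        for k in('blue','green','red'):
            for b,ce,a in blobs(M[k],90):
                f=fill(b);x=X[f];x=x[np.isfinite(x[:,0])]
                if len(x)<50:continue
                md=np.median(x,0)
                if not(.2<md[0]<.9 and -.45<md[1]<.45): continue
                zt=np.percentile(x[:,2],75)-.001; zt=HT['red'] if k=='red' else zt
                print(n,k,ce.round(),round(zt*1e3,1),top_rect(X,f,zt))
E
python3 -c "from h import *;scan()"; python3 plan.py 396.5,362.8,80,190 / 396.5,362.8,8,190
```

```text
top blue [311. 170.] 58.3 [603.5  85.3  10.9  99.   62.6  57.4 733. ]
top green [249. 142.] 40.1 [689.1 259.9  44.1  55.8  54.7  39.6 302. ]
top green [413. 169.] 26.6 [ 609.8 -206.7  160.9   98.2   61.4   25.7  672. ]
top green [464. 200.] 26.5 [ 520.3 -346.2  173.3   97.1   61.9   25.6  684. ]
top green [279. 228.] 26.7 [438.6 190.2 168.1  95.3  58.6  25.4 205. ]
top green [394. 229.] 26.7 [ 438.6 -145.7    6.3   95.9   61.1   25.9  703. ]
top red [343.  98.] 6.0 None
top red [223. 186.] 6.0 [566.7 339.9  14.8  94.5  58.6   5.6 531. ]
side blue [237. 165.] 38.9 [371.6 375.6  57.2  94.8  47.3  38.3 110. ]
side blue [334. 186.] 56.8 [603.8  85.9  13.4 102.4  65.8  56.5 382. ]
side green [329. 153.] 38.7 [690.1 259.1  34.1  60.4  54.   38.3 123. ]
side green [278. 193.] 24.5 [437.6 191.6 167.4  97.3  63.4  24.3 166. ]
side green [388. 251.] 25.2 [ 609.9 -207.1  160.6   98.7   67.2   24.7  552. ]
side green [329. 261.] 24.8 [ 438.9 -146.8    6.2   98.1   64.8   24.5  588. ]
side green [393. 300.] 24.8 [ 518.8 -348.   174.1   98.1   65.3   24.6  735. ]
side red [289. 160.] 6.0 [565.7 339.1  10.5 100.1  65.6   4.1 195. ]
side red [403. 188.] 6.0 None
t 15.0 tcp [412.8 266.   98.5] yaw 191.4 F [ 0.5 -0.7  0.6] open 1.0 g 0.0
396.5,362.8,80,190 -> [-0.013, 0.392, 0.074] [0.001, 0.001, 0.016] rows 2.0
/
396.5,362.8,8,190 -> [0.0, 0.0, 0.288] [0.0, 0.0, 0.0] rows 1.4
```

Emit:
{"api": "send_rows", "payload": {"moves": [[-0.013,0.15,0.074,0,0,0.016],[-0.013,0.3,0.074,0,0,0.016],[-0.013,0.392,0.074,0,0,0.016],[-0.013,0.392,0.074,0,0,0.016],[-0.013,0.392,0.074,0,0,0.016],[-0.013,0.392,0.074,0,0,0.016],[-0.013,0.392,0.074,0,0,0.016]]}}

```text
time_s: 15.7
position: [0.3972, 0.3611, 0.0803]
tcp_rot: [[-0.985, -0.17, 0.0], [-0.17, 0.985, 0.001], [-0.0, 0.001, -1.0]]
force: [0.2, -0.1, -0.3]
opening: 0.999
grasp_force: 0.0
```

```bash
python3 plan.py 396.5,362.8,8,190
```

```text
t 15.7 tcp [397.2 361.1  80.3] yaw 189.8 F [ 0.2 -0.1 -0.3] open 0.999 g 0.0
396.5,362.8,8,190 -> [0.002, 0.007, 0.289] [0.001, 0.0, -0.002] rows 1.4
```

Emit:
{"api": "send_rows", "payload": {"moves": [[0.002,0.007,0.12,0,0,0],[0.002,0.007,0.22,0,0,0],[0.002,0.007,0.27,0,0,0],[0.002,0.007,0.289,0,0,0],[0.002,0.007,0.289,0,0,0],[0.002,0.007,0.289,0,0,0]]}}

```text
time_s: 16.3
position: [0.3965, 0.3643, 0.0088]
tcp_rot: [[-0.985, -0.172, 0.002], [-0.172, 0.985, 0.002], [-0.002, 0.002, -1.0]]
force: [-1.0, -0.4, 0.3]
opening: 1.001
grasp_force: 0.0
```

Emit:
{"api": "send_rows", "payload": {"moves": [[0,0,0,0,0,0],[0,0,0,0,0,0],[0,0,0,0,0,0],[0,0,0,0,0,0],[0,0,0,0,0,0],[0,0,0,0,0,0],[0,0,0,0,0,0]], "grip": 0}}

```text
time_s: 17.0
position: [0.396, 0.3645, 0.0085]
tcp_rot: [[-0.985, -0.172, 0.001], [-0.172, 0.985, 0.002], [-0.002, 0.002, -1.0]]
force: [-1.2, 1.5, 4.7]
opening: 0.708
grasp_force: 30.0
```

```bash
python3 plan.py 396.5,362.8,140,191 500,225,140,191.2 / 600,85,140,191.2 / 600,85,66.4,191.2
```

```text
t 17.0 tcp [396.  364.5   8.5] yaw 189.9 F [-1.2  1.5  4.7] open 0.708 g 30.0
396.5,362.8,140,191 -> [-0.002, -0.006, -0.526] [0.001, 0.001, -0.012] rows 2.6
500,225,140,191.2 -> [-0.315, -0.62, -0.527] [0.001, 0.001, -0.015] rows 4.4
/
600,85,140,191.2 -> [-0.284, -0.627, 0.0] [0.0, 0.0, 0.0] rows 3.4
/
600,85,66.4,191.2 -> [0.0, 0.0, 0.294] [0.0, 0.0, 0.0] rows 1.5
```

Emit:
{"api": "send_rows", "payload": {"moves": [[-0.002,-0.006,-0.12,0,0,0],[-0.002,-0.006,-0.3,0,0,-0.01],[-0.002,-0.006,-0.5,0,0,-0.012],[-0.05,-0.1,-0.527,0,0,-0.015],[-0.13,-0.25,-0.527,0,0,-0.015],[-0.22,-0.43,-0.527,0,0,-0.015],[-0.29,-0.57,-0.527,0,0,-0.015],[-0.315,-0.62,-0.527,0,0,-0.015],[-0.315,-0.62,-0.527,0,0,-0.015]]}}

```text
time_s: 17.9
position: [0.5009, 0.223, 0.1391]
tcp_rot: [[-0.982, -0.191, -0.0], [-0.191, 0.982, 0.001], [-0.0, 0.001, -1.0]]
force: [-0.4, 0.8, -0.6]
opening: 0.711
grasp_force: 30.0
```

Emit:
{"api": "send_rows", "payload": {"moves": [[-0.05,-0.1,0,0,0,0],[-0.12,-0.27,0,0,0,0],[-0.2,-0.44,0,0,0,0],[-0.26,-0.57,0,0,0,0],[-0.284,-0.627,0,0,0,0],[-0.284,-0.627,0,0,0,0],[-0.284,-0.627,0,0,0,0],[-0.284,-0.627,0,0,0,0],[-0.284,-0.627,0,0,0,0]]}}

```text
time_s: 18.8
position: [0.5988, 0.0867, 0.1395]
tcp_rot: [[-0.98, -0.197, -0.001], [-0.197, 0.98, 0.002], [0.0, 0.002, -1.0]]
force: [-0.0, 0.3, -1.4]
opening: 0.714
grasp_force: 30.0
```

```bash
python3 -c "
from h import *
p,d,c=cap('side')
cv2.imwrite('pics/s3.png',cv2.resize(p[60:240,220:480,::-1],None,fx=2.5,fy=2.5))"
python3 plan.py 600,85,75,191.2 600,85,66.5,191.2
```

```text
t 18.9 tcp [599.1  86.4 139.6] yaw 191.4 F [ 1.   0.2 -1. ] open 0.707 g 30.0
600,85,75,191.2 -> [-0.002, -0.007, 0.258] [0.001, -0.0, 0.002] rows 1.3
600,85,66.5,191.2 -> [-0.002, -0.007, 0.292] [0.001, -0.0, 0.002] rows 1.5
```

View pics/s3.png

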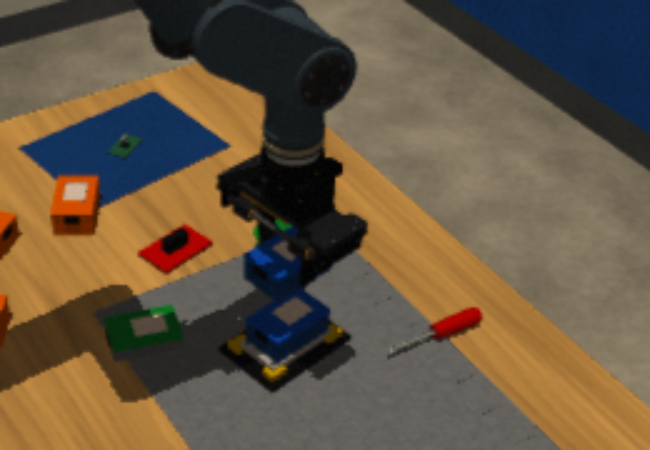

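The second blue case hangs level at (275,265), over the first at (288,325). Lowering it and pressing lightly.

Emit:
{"api": "send_rows", "payload": {"moves": [[-0.002,-0.004,0.12,0,0,0.002],[-0.002,-0.004,0.22,0,0,0.002],[-0.002,-0.004,0.27,0,0,0.002],[-0.002,-0.004,0.284,0,0,0.002],[-0.002,-0.004,0.292,0,0,0.002],[-0.002,-0.004,0.296,0,0,0.002],[-0.002,-0.004,0.3,0,0,0.002],[-0.002,-0.004,0.3,0,0,0.002]]}}

```text
time_s: 19.65
position: [0.6014, 0.0843, 0.0665]
tcp_rot: [[-0.981, -0.192, 0.002], [-0.192, 0.981, 0.002], [-0.003, 0.001, -1.0]]
force: [-0.7, 0.2, 4.5]
opening: 0.71
grasp_force: 30.0
```

Emit:
{"api": "send_rows", "payload": {"moves": [[0,0,0,0,0,0],[0,0,0,0,0,0],[0,0,0,0,0,0],[0,0,-0.1,0,0,0],[0,0,-0.22,0,0,0],[0.1,0.05,-0.25,0,0,0.08],[0.2,0.15,-0.25,0,0,0.16],[0.35,0.3,-0.2,0,0,0.23],[0.45,0.45,-0.1,0,0,0.29],[0.54,0.55,-0.05,0,0,0.29],[0.54,0.55,-0.05,0,0,0.29],[0.54,0.55,-0.05,0,0,0.29]], "grip": 1}}

```text
time_s: 20.85
position: [0.4417, 0.1937, 0.0769]
tcp_rot: [[-0.966, 0.257, 0.0], [0.257, 0.966, 0.001], [-0.0, 0.001, -1.0]]
force: [0.1, -0.2, 0.7]
opening: 1.0
grasp_force: 0.0
```

```bash
python3 -c "from h import *;scan()"; python3 plan.py 438.8,193.5,60,165 438.8,193.5,4,165
```

```text
top blue [311. 169.] 97.9 [602.3  82.7  11.4  99.4  62.9  97.3 778. ]
top green [249. 142.] 39.4 [690.3 261.4  25.4  56.2  55.5  38.8 297. ]
top green [413. 169.] 26.3 [ 609.9 -206.7  161.4   98.1   61.6   25.6  684. ]
top green [464. 200.] 26.4 [ 520.  -346.4  173.1   96.7   62.6   25.6  701. ]
top green [394. 229.] 26.2 [ 438.9 -145.6    5.9   96.2   61.4   25.6  694. ]
top red [343.  98.] 6.0 None
top red [222. 185.] 6.0 [567.2 340.1  14.3  93.7  58.4   5.3 491. ]
side blue [335. 178.] 96.8 [601.9  81.9  13.7  97.9  66.9  96.4 395. ]
side green [329. 153.] 38.4 [690.6 261.3 174.5  55.2  51.9  38.  122. ]
side green [388. 251.] 25.0 [ 610.1 -207.7  161.9   98.2   66.    24.5  554. ]
side green [329. 261.] 25.0 [ 437.7 -146.7    4.8  100.2   65.1   24.5  583. ]
side green [393. 300.] 25.1 [ 519.7 -348.2  172.   100.3   63.9   24.6  733. ]
side red [296. 158.] 6.0 [578.7 340.   16.1  72.   57.6   4.2 101. ]
side red [403. 188.] 6.0 None
t 20.9 tcp [444.1 193.   77.5] yaw 164.9 F [ 0.5 -0.2  0.3] open 0.998 g 0.0
438.8,193.5,60,165 -> [0.021, -0.004, 0.07] [0.002, 0.002, -0.001] rows 0.4
438.8,193.5,4,165 -> [0.022, -0.004, 0.294] [0.002, 0.002, -0.001] rows 1.5
```

Emit:
{"api": "send_rows", "payload": {"moves": [[0.021,-0.004,0.07,0,0,0],[0.021,-0.004,0.07,0,0,0],[0.021,-0.004,0.14,0,0,0],[0.021,-0.004,0.24,0,0,0],[0.021,-0.004,0.28,0,0,0],[0.021,-0.004,0.294,0,0,0],[0.021,-0.004,0.294,0,0,0],[0.021,-0.004,0.294,0,0,0]]}}

```text
time_s: 21.75
position: [0.4374, 0.1936, 0.0043]
tcp_rot: [[-0.966, 0.26, 0.002], [0.26, 0.966, 0.002], [-0.001, 0.002, -1.0]]
force: [0.5, -0.8, -0.3]
opening: 1.0
grasp_force: 0.0
```

Emit:
{"api": "send_rows", "payload": {"moves": [[0,0,0,0,0,0],[0,0,0,0,0,0],[0,0,0,0,0,0],[0,0,0,0,0,0],[0,0,0,0,0,0],[0,0,0,0,0,0],[0,0,0,0,0,0]], "grip": 0}}

```text
time_s: 22.45
position: [0.437, 0.1938, 0.0039]
tcp_rot: [[-0.966, 0.259, 0.001], [0.259, 0.966, 0.002], [-0.001, 0.002, -1.0]]
force: [0.1, 1.5, 4.4]
opening: 0.708
grasp_force: 30.0
```

```bash
python3 plan.py 439,193,165,170 520,140,165,180 600.5,86,165,191.2
```

```text
t 22.4 tcp [437.  193.8   3.9] yaw 165.0 F [0.1 1.5 4.4] open 0.708 g 30.0
439,193,165,170 -> [-0.009, 0.0, -0.645] [0.001, 0.001, -0.056] rows 3.2
520,140,165,180 -> [-0.377, -0.12, -0.645] [0.001, 0.001, -0.167] rows 3.8
600.5,86,165,191.2 -> [-0.744, -0.245, -0.644] [0.001, 0.001, -0.292] rows 5.1
```

Emit:
{"api": "send_rows", "payload": {"moves": [[-0.009,0,-0.12,0,0,0],[-0.009,0,-0.3,0,0,-0.02],[-0.009,0,-0.48,0,0,-0.056],[-0.05,-0.02,-0.63,0,0,-0.09],[-0.2,-0.06,-0.645,0,0,-0.13],[-0.37,-0.12,-0.645,0,0,-0.18],[-0.54,-0.18,-0.645,0,0,-0.24],[-0.68,-0.23,-0.645,0,0,-0.29],[-0.737,-0.247,-0.645,0,0,-0.292],[-0.737,-0.247,-0.645,0,0,-0.292],[-0.737,-0.247,-0.645,0,0,-0.292],[-0.737,-0.247,-0.645,0,0,-0.292]]}}

```text
time_s: 23.65
position: [0.5961, 0.0872, 0.1642]
tcp_rot: [[-0.981, -0.196, -0.003], [-0.196, 0.981, 0.002], [0.002, 0.002, -1.0]]
force: [0.3, 0.5, -0.8]
opening: 0.712
grasp_force: 30.0
```

Emit:
{"api": "send_rows", "payload": {"moves": [[0,0,0,0,0,0],[0,0,0,0,0,0]]}}

```text
time_s: 23.85
position: [0.5976, 0.0868, 0.1649]
tcp_rot: [[-0.981, -0.196, -0.0], [-0.196, 0.981, 0.002], [-0.0, 0.002, -1.0]]
force: [0.7, -0.1, -1.1]
opening: 0.708
grasp_force: 30.0
```

```bash
python3 plan.py 598.7,85.6,110,191.2 598.7,85.6,101.9,191.2
```

```text
t 23.9 tcp [597.6  86.8 164.9] yaw 191.3 F [ 0.7 -0.1 -1.1] open 0.708 g 30.0
598.7,85.6,110,191.2 -> [-0.003, -0.006, 0.22] [0.001, 0.0, 0.001] rows 1.1
598.7,85.6,101.9,191.2 -> [-0.003, -0.006, 0.252] [0.001, 0.0, 0.001] rows 1.3
```

Emit:
{"api": "send_rows", "payload": {"moves": [[-0.002,-0.003,0.12,0,0,0],[-0.002,-0.003,0.2,0,0,0],[-0.002,-0.003,0.235,0,0,0],[-0.002,-0.003,0.246,0,0,0],[-0.002,-0.003,0.252,0,0,0],[-0.002,-0.003,0.258,0,0,0],[-0.002,-0.003,0.258,0,0,0]]}}

```text
time_s: 24.55
position: [0.5998, 0.0855, 0.1019]
tcp_rot: [[-0.981, -0.195, 0.002], [-0.195, 0.981, 0.002], [-0.003, 0.001, -1.0]]
force: [-0.9, -0.2, 4.2]
opening: 0.709
grasp_force: 30.0
```

Emit:
{"api": "send_rows", "payload": {"moves": [[0,0,0,0,0,0],[0,0,0,0,0,0],[0,0,0,0,0,0],[0,0,-0.1,0,0,0],[0,0,-0.2,0,0,0],[0.1,-0.1,-0.22,0,0,0],[0.25,-0.24,-0.22,0,0,0.06],[0.4,-0.38,-0.15,0,0,0.06],[0.53,-0.52,0,0,0,0.06],[0.67,-0.65,0.1,0,0,0.06],[0.79,-0.77,0.128,0,0,0.06],[0.81,-0.785,0.128,0,0,0.06]], "grip": 1}}

```text
time_s: 25.75
position: [0.4362, -0.1487, 0.0664]
tcp_rot: [[-0.995, -0.098, -0.003], [-0.098, 0.995, 0.003], [0.002, 0.003, -1.0]]
force: [-0.3, 0.2, -0.6]
opening: 1.0
grasp_force: 0.0
```

Emit:
{"api": "send_rows", "payload": {"moves": [[0,0,0,0,0,0],[0,0,0,0,0,0],[0,0,0,0,0,0]]}}

```text
time_s: 26.05
position: [0.4399, -0.1461, 0.0682]
tcp_rot: [[-0.995, -0.103, 0.002], [-0.103, 0.995, 0.001], [-0.002, 0.001, -1.0]]
force: [0.7, 0.3, 0.3]
opening: 1.001
grasp_force: 0.0
```

```bash
python3 -c "from h import *;scan()"; python3 plan.py 438.6,-146.1,60,185.8 438.6,-146.1,4,185.8
```

```text
top green [249. 142.] 39.8 [689.2 260.5  41.9  57.2  54.6  39.4 302. ]
top green [311. 166.] 124.1 [601.6  84.1  11.3  98.9  62.7 123.4 818. ]
top green [413. 169.] 26.4 [ 610.9 -207.1  160.7   97.2   61.7   25.5  675. ]
top green [464. 200.] 26.6 [ 520.3 -347.   173.8   96.5   61.5   25.7  682. ]
top red [343.  98.] 6.0 None
top red [223. 186.] 6.0 [567.6 340.3  14.2  93.6  58.4   5.3 511. ]
side green [388. 252.] 25.0 [ 609.2 -208.2  159.9   99.    66.    24.6  571. ]
side green [322. 268.] 24.9 [ 406.9 -151.2   96.9   62.7   35.7   24.4  158. ]
side green [393. 301.] 24.9 [ 519.8 -348.3  173.7   99.6   64.    24.7  741. ]
side red [284. 162.] 6.0 [538.2 331.8 100.1  65.9  39.7   3.8  99. ]
side red [403. 188.] 6.0 None
t 26.1 tcp [ 439.8 -145.8   68.3] yaw 186.0 F [-0.5 -0.   0.3] open 1.002 g 0.0
438.6,-146.1,60,185.8 -> [0.005, -0.001, 0.033] [0.0, 0.001, 0.002] rows 0.2
438.6,-146.1,4,185.8 -> [0.005, -0.001, 0.257] [0.0, 0.001, 0.002] rows 1.3
```

Emit:
{"api": "send_rows", "payload": {"moves": [[0.004,-0.001,0.12,0,0,0],[0.004,-0.001,0.2,0,0,0],[0.004,-0.001,0.24,0,0,0],[0.004,-0.001,0.257,0,0,0],[0.004,-0.001,0.257,0,0,0],[0.004,-0.001,0.257,0,0,0]]}}

```text
time_s: 26.75
position: [0.4385, -0.1468, 0.0041]
tcp_rot: [[-0.995, -0.102, 0.002], [-0.102, 0.995, 0.001], [-0.002, 0.001, -1.0]]
force: [0.8, 0.8, 0.3]
opening: 1.003
grasp_force: 0.0
```

Emit:
{"api": "send_rows", "payload": {"moves": [[0,0,0,0,0,0],[0,0,0,0,0,0],[0,0,0,0,0,0],[0,0,0,0,0,0],[0,0,0,0,0,0],[0,0,0,0,0,0],[0,0,0,0,0,0]], "grip": 0}}

```text
time_s: 27.45
position: [0.4379, -0.1467, 0.0038]
tcp_rot: [[-0.995, -0.102, 0.001], [-0.102, 0.995, 0.001], [-0.001, 0.001, -1.0]]
force: [0.1, 0.9, 4.6]
opening: 0.712
grasp_force: 30.0
```

```bash
python3 plan.py 439,-146,190,186 520,-30,190,190 600.5,85.5,190,191.2
```

```text
t 27.4 tcp [ 437.9 -146.7    3.8] yaw 185.8 F [0.1 0.9 4.6] open 0.712 g 30.0
439,-146,190,186 -> [-0.005, 0.004, -0.745] [0.001, 0.0, -0.002] rows 3.7
520,-30,190,190 -> [-0.375, 0.432, -0.744] [0.001, 0.001, -0.046] rows 4.7
600.5,85.5,190,191.2 -> [-0.742, 0.859, -0.743] [0.001, 0.001, -0.06] rows 6.8
```

Emit:
{"api": "send_rows", "payload": {"moves": [[-0.005,0.004,-0.12,0,0,0],[-0.005,0.004,-0.3,0,0,0],[-0.03,0.04,-0.48,0,0,-0.01],[-0.1,0.12,-0.62,0,0,-0.02],[-0.2,0.23,-0.73,0,0,-0.04],[-0.31,0.36,-0.743,0,0,-0.06],[-0.43,0.5,-0.743,0,0,-0.06],[-0.55,0.64,-0.743,0,0,-0.06],[-0.66,0.77,-0.743,0,0,-0.06],[-0.73,0.845,-0.743,0,0,-0.06],[-0.739,0.859,-0.743,0,0,-0.06],[-0.739,0.859,-0.743,0,0,-0.06]]}}

```text
time_s: 28.65
position: [0.5991, 0.0859, 0.1889]
tcp_rot: [[-0.98, -0.197, -0.001], [-0.197, 0.98, 0.001], [0.001, 0.001, -1.0]]
force: [-0.3, -0.4, 0.6]
opening: 0.709
grasp_force: 30.0
```

Emit:
{"api": "send_rows", "payload": {"moves": [[0,0,0,0,0,0],[0,0,0,0,0,0],[0,0,0,0,0,0],[0,0,0,0,0,0]]}}

```text
time_s: 29.05
position: [0.5995, 0.0846, 0.1899]
tcp_rot: [[-0.981, -0.194, 0.0], [-0.194, 0.981, 0.001], [-0.001, 0.001, -1.0]]
force: [0.2, -0.2, -0.3]
opening: 0.71
grasp_force: 30.0
```

```bash
python3 plan.py 599.8,85.5,136,191.2 599.8,85.5,127.8,191.2
```

```text
t 29.1 tcp [599.5  84.6 189.9] yaw 191.2 F [ 0.2 -0.2 -0.3] open 0.71 g 30.0
599.8,85.5,136,191.2 -> [-0.002, 0.003, 0.216] [0.001, 0.0, -0.0] rows 1.1
599.8,85.5,127.8,191.2 -> [-0.002, 0.003, 0.248] [0.001, 0.0, -0.0] rows 1.2
```

Emit:
{"api": "send_rows", "payload": {"moves": [[0,0.003,0.12,0,0,0],[0,0.003,0.2,0,0,0],[0,0.003,0.232,0,0,0],[0,0.003,0.242,0,0,0],[0,0.003,0.248,0,0,0],[0,0.003,0.254,0,0,0],[0,0.003,0.254,0,0,0]]}}

```text
time_s: 29.75
position: [0.6005, 0.0861, 0.1279]
tcp_rot: [[-0.981, -0.195, 0.003], [-0.195, 0.981, 0.001], [-0.003, 0.001, -1.0]]
force: [-0.6, 0.1, 3.1]
opening: 0.713
grasp_force: 30.0
```

Emit:
{"api": "send_rows", "payload": {"moves": [[0,0,0,0,0,0],[0,0,0,0,0,0],[0,0,0,0,0,0],[0,0,-0.1,0,0,0],[0,0,-0.2,0,0,0],[0.02,-0.12,-0.22,0,0,0.05],[0.05,-0.3,-0.22,0,0,0.1],[0.08,-0.48,-0.18,0,0,0.16],[0.12,-0.65,-0.05,0,0,0.24],[0.15,-0.82,0.1,0,0,0.33],[0.19,-0.96,0.16,0,0,0.33],[0.19,-1.0,0.16,0,0,0.33]], "grip": 1}}

```text
time_s: 30.95
position: [0.5995, -0.172, 0.0823]
tcp_rot: [[-0.947, 0.321, -0.005], [0.321, 0.947, 0.003], [0.005, 0.001, -1.0]]
force: [0.3, 0.7, -0.6]
opening: 1.0
grasp_force: 0.0
```

Emit:
{"api": "send_rows", "payload": {"moves": [[0,0,0,0,0,0],[0,0,0,0,0,0],[0,0,0,0,0,0]]}}

```text
time_s: 31.25
position: [0.6023, -0.1666, 0.0869]
tcp_rot: [[-0.949, 0.315, 0.002], [0.315, 0.949, 0.001], [-0.001, 0.002, -1.0]]
force: [-0.6, 0.6, 0.4]
opening: 0.998
grasp_force: 0.0
```

```bash
python3 -c "from h import *;scan()"; python3 plan.py 610,-207.4,75,161.2 / 610,-207.4,4,161.2
```

```text
top green [249. 142.] 39.8 [689.9 260.9  46.1  55.5  55.1  39.3 307. ]
top green [305. 159.] 149.9 [602.7  85.5  11.3  94.3  61.4 149.4 300. ]
top green [467. 195.] 26.7 [ 520.7 -346.4  173.9   95.5   60.8   25.7  290. ]
top red [343.  98.] 6.0 None
top red [222. 186.] 6.0 [567.1 340.3  14.8  94.1  59.1   5.1 515. ]
side green [333. 162.] 148.1 [600.5  84.6  11.2  99.9  66.2 148.3 414. ]
side green [402. 250.] 24.8 [ 645.3 -221.6   83.2   63.2   30.6   24.5   96. ]
side green [393. 301.] 24.9 [ 519.6 -347.6  173.    98.6   64.8   24.7  739. ]
side red [290. 160.] 6.0 [566.  336.9  11.7 100.9  65.5   4.4 191. ]
t 31.4 tcp [ 602.3 -166.6   86.9] yaw 161.7 F [0.  0.1 1. ] open 1.002 g 0.0
610,-207.4,75,161.2 -> [-0.08, -0.146, 0.047] [0.001, 0.001, 0.005] rows 0.9
/
610,-207.4,4,161.2 -> [0.0, 0.0, 0.284] [0.0, 0.0, 0.0] rows 1.4
```

Emit:
{"api": "send_rows", "payload": {"moves": [[-0.04,-0.08,0.03,0,0,0.005],[-0.08,-0.146,0.047,0,0,0.005],[-0.08,-0.146,0.047,0,0,0.005],[-0.08,-0.146,0.1,0,0,0.005],[-0.08,-0.146,0.2,0,0,0.005],[-0.08,-0.146,0.28,0,0,0.005],[-0.08,-0.146,0.32,0,0,0.005],[-0.08,-0.146,0.331,0,0,0.005],[-0.08,-0.146,0.331,0,0,0.005],[-0.08,-0.146,0.331,0,0,0.005]]}}

```text
time_s: 32.35
position: [0.61, -0.2092, 0.0039]
tcp_rot: [[-0.946, 0.324, 0.002], [0.324, 0.946, 0.001], [-0.002, 0.001, -1.0]]
force: [0.2, -0.7, 0.7]
opening: 1.001
grasp_force: 0.0
```

Emit:
{"api": "send_rows", "payload": {"moves": [[0,0,0,0,0,0],[0,0,0,0,0,0],[0,0,0,0,0,0],[0,0,0,0,0,0],[0,0,0,0,0,0],[0,0,0,0,0,0],[0,0,0,0,0,0]], "grip": 0}}

```text
time_s: 33.05
position: [0.6095, -0.2089, 0.0035]
tcp_rot: [[-0.946, 0.324, 0.001], [0.324, 0.946, 0.002], [-0.0, 0.002, -1.0]]
force: [-0.0, 1.1, 4.2]
opening: 0.712
grasp_force: 30.0
```

```bash
python3 plan.py 610,-207,215,165 607,-60,215,180 / 600.5,85.5,215,191.2
```

```text
t 33.0 tcp [ 609.5 -208.9    3.5] yaw 161.1 F [-0.   1.1  4.2] open 0.712 g 30.0
610,-207,215,165 -> [0.0, 0.009, -0.846] [0.001, 0.0, -0.044] rows 4.2
607,-60,215,180 -> [0.202, 0.562, -0.845] [0.001, 0.0, -0.21] rows 5.2
/
600.5,85.5,215,191.2 -> [0.026, 0.582, 0.0] [0.0, 0.0, -0.124] rows 2.9
```

Emit:
{"api": "send_rows", "payload": {"moves": [[0,0.009,-0.12,0,0,0],[0,0.009,-0.3,0,0,0],[0,0.009,-0.48,0,0,-0.02],[0.01,0.02,-0.65,0,0,-0.04],[0.05,0.1,-0.8,0,0,-0.08],[0.1,0.25,-0.845,0,0,-0.13],[0.15,0.4,-0.845,0,0,-0.18],[0.19,0.52,-0.845,0,0,-0.21],[0.202,0.562,-0.845,0,0,-0.21],[0.202,0.562,-0.845,0,0,-0.21]]}}

```text
time_s: 34.05
position: [0.6065, -0.0587, 0.2141]
tcp_rot: [[-1.0, -0.002, -0.001], [-0.002, 1.0, 0.001], [0.001, 0.001, -1.0]]
force: [-0.4, 0.3, -0.8]
opening: 0.709
grasp_force: 30.0
```

Emit:
{"api": "send_rows", "payload": {"moves": [[0.005,0.15,0,0,0,-0.05],[0.01,0.32,0,0,0,-0.1],[0.02,0.48,0,0,0,-0.124],[0.026,0.56,0,0,0,-0.124],[0.026,0.582,0,0,0,-0.124],[0.026,0.582,0,0,0,-0.124],[0.026,0.582,0,0,0,-0.124],[0.026,0.582,0,0,0,-0.124],[0.026,0.582,0,0,0,-0.124],[0.026,0.582,0,0,0,-0.124]]}}

```text
time_s: 35.05
position: [0.6006, 0.0845, 0.2148]
tcp_rot: [[-0.981, -0.192, 0.001], [-0.192, 0.981, 0.001], [-0.001, 0.001, -1.0]]
force: [-0.4, -0.1, -1.4]
opening: 0.707
grasp_force: 30.0
```

```bash
python3 plan.py 600.5,85.5,160,191.2 600.5,85.5,153.5,191.2
```

```text
t 35.0 tcp [600.6  84.5 214.8] yaw 191.1 F [-0.4 -0.1 -1.4] open 0.707 g 30.0
600.5,85.5,160,191.2 -> [-0.0, 0.004, 0.219] [0.001, 0.0, -0.001] rows 1.1
600.5,85.5,153.5,191.2 -> [-0.0, 0.004, 0.245] [0.001, 0.0, -0.001] rows 1.2
```

Emit:
{"api": "send_rows", "payload": {"moves": [[0,0.003,0.12,0,0,0],[0,0.003,0.195,0,0,0],[0,0.003,0.228,0,0,0],[0,0.003,0.239,0,0,0],[0,0.003,0.245,0,0,0],[0,0.003,0.251,0,0,0],[0,0.003,0.251,0,0,0]]}}

```text
time_s: 35.75
position: [0.6012, 0.0862, 0.1535]
tcp_rot: [[-0.981, -0.194, 0.003], [-0.194, 0.981, 0.001], [-0.003, 0.001, -1.0]]
force: [-0.2, 1.0, 2.1]
opening: 0.71
grasp_force: 30.0
```

Emit:
{"api": "send_rows", "payload": {"moves": [[0,0,0,0,0,0],[0,0,0,0,0,0],[0,0,0,0,0,0],[0,0,-0.1,0,0,0],[0,0,-0.2,0,0,0],[0.04,-0.12,-0.22,0,0,0.05],[0.11,-0.29,-0.22,0,0,0.1],[0.18,-0.46,-0.18,0,0,0.16],[0.25,-0.63,-0.1,0,0,0.2],[0.32,-0.79,0.0,0,0,0.2],[0.38,-0.94,0.1,0,0,0.2],[0.4,-1.0,0.14,0,0,0.2]], "grip": 1}}

```text
time_s: 36.95
position: [0.5489, -0.1813, 0.1145]
tcp_rot: [[-0.992, 0.123, -0.002], [0.123, 0.992, 0.002], [0.002, 0.002, -1.0]]
force: [0.8, 0.7, 0.0]
opening: 1.001
grasp_force: 0.0
```

Emit:
{"api": "send_rows", "payload": {"moves": [[0,0,0,0,0,0],[0,0,0,0,0,0],[0,0,0,0,0,0]]}}

```text
time_s: 37.25
position: [0.5515, -0.1768, 0.1177]
tcp_rot: [[-0.993, 0.117, 0.002], [0.117, 0.993, 0.001], [-0.002, 0.001, -1.0]]
force: [0.6, -0.9, 0.1]
opening: 1.003
grasp_force: 0.0
```

```bash
python3 -c "from h import *;scan()"; python3 plan.py 519.9,-347.2,75,173.3 / 519.9,-347.2,4,173.3
```

```text
top green [249. 142.] 40.1 [689.8 260.6  43.7  57.   54.2  39.5 297. ]
top green [310. 162.] 176.1 [600.8  84.7  11.3  98.7  62.3 175.4 874. ]
top green [467. 202.] 26.8 [ 519.2 -348.7  168.1   96.5   60.6   25.8  342. ]
top red [343.  98.] 6.0 None
top red [223. 186.] 6.0 [566.9 339.9  14.7  92.3  58.9   5.5 505. ]
side green [332. 159.] 174.5 [593.9  83.6  10.7  87.4  67.1 174.4 378. ]
side green [393. 301.] 24.9 [ 518.7 -347.7  172.3   97.9   64.    24.6  741. ]
side red [290. 160.] 6.0 [565.4 338.4  13.   98.1  66.2   4.3 190. ]
side red [403. 188.] 6.0 None
t 37.4 tcp [ 551.5 -176.8  117.7] yaw 173.3 F [-0.2  0.6 -0.3] open 0.999 g 0.0
519.9,-347.2,75,173.3 -> [0.046, -0.692, 0.17] [0.001, 0.001, -0.0] rows 3.6
/
519.9,-347.2,4,173.3 -> [0.0, 0.0, 0.284] [0.0, 0.0, 0.0] rows 1.4
```

Emit:
{"api": "send_rows", "payload": {"moves": [[0.01,-0.15,0.05,0,0,0],[0.02,-0.33,0.1,0,0,0],[0.035,-0.5,0.15,0,0,0],[0.046,-0.64,0.17,0,0,0],[0.046,-0.692,0.17,0,0,0],[0.046,-0.692,0.17,0,0,0],[0.046,-0.692,0.17,0,0,0],[0.046,-0.692,0.25,0,0,0],[0.046,-0.692,0.36,0,0,0],[0.046,-0.692,0.43,0,0,0],[0.046,-0.692,0.454,0,0,0],[0.046,-0.692,0.454,0,0,0]]}}

```text
time_s: 38.55
position: [0.5188, -0.3463, 0.0025]
tcp_rot: [[-0.993, 0.117, -0.001], [0.117, 0.993, 0.003], [0.001, 0.003, -1.0]]
force: [0.2, 0.4, 1.1]
opening: 0.999
grasp_force: 0.0
```

Emit:
{"api": "send_rows", "payload": {"moves": [[0,0,0,0,0,0],[0,0,0,0,0,0],[0,0,0,0,0,0],[0,0,0,0,0,0],[0,0,0,0,0,0],[0,0,0,0,0,0],[0,0,0,0,0,0]], "grip": 0}}

```text
time_s: 39.25
position: [0.5188, -0.3485, 0.0035]
tcp_rot: [[-0.993, 0.119, 0.001], [0.119, 0.993, 0.001], [-0.001, 0.002, -1.0]]
force: [0.2, 2.3, 5.3]
opening: 0.71
grasp_force: 30.0
```

```bash
python3 plan.py 520,-347,240,173 555,-150,240,180 / 600.5,85.5,240,191.2
```

```text
t 39.2 tcp [ 518.8 -348.5    3.5] yaw 173.1 F [0.2 2.3 5.3] open 0.71 g 30.0
520,-347,240,173 -> [-0.005, 0.008, -0.946] [0.001, 0.0, 0.002] rows 4.7
555,-150,240,180 -> [-0.05, 0.807, -0.945] [0.001, 0.001, -0.076] rows 6.2
/
600.5,85.5,240,191.2 -> [-0.182, 0.942, 0.0] [0.0, 0.0, -0.124] rows 4.8
```

Emit:
{"api": "send_rows", "payload": {"moves": [[-0.005,0.008,-0.12,0,0,0],[-0.005,0.008,-0.3,0,0,0],[-0.005,0.008,-0.48,0,0,0],[-0.005,0.02,-0.66,0,0,0],[-0.01,0.1,-0.82,0,0,-0.02],[-0.02,0.22,-0.93,0,0,-0.04],[-0.03,0.38,-0.945,0,0,-0.06],[-0.04,0.55,-0.945,0,0,-0.076],[-0.05,0.71,-0.945,0,0,-0.076],[-0.05,0.79,-0.945,0,0,-0.076],[-0.05,0.807,-0.945,0,0,-0.076],[-0.05,0.807,-0.945,0,0,-0.076]]}}

```text
time_s: 40.45
position: [0.5549, -0.1499, 0.2391]
tcp_rot: [[-1.0, -0.001, 0.0], [-0.001, 1.0, 0.001], [-0.0, 0.001, -1.0]]
force: [-0.3, -1.1, -0.3]
opening: 0.707
grasp_force: 30.0
```

Emit:
{"api": "send_rows", "payload": {"moves": [[-0.03,0.15,0,0,0,-0.03],[-0.06,0.32,0,0,0,-0.06],[-0.1,0.5,0,0,0,-0.1],[-0.13,0.68,0,0,0,-0.124],[-0.16,0.83,0,0,0,-0.124],[-0.175,0.92,0,0,0,-0.124],[-0.178,0.942,0,0,0,-0.124],[-0.178,0.942,0,0,0,-0.124],[-0.178,0.942,0,0,0,-0.124],[-0.178,0.942,0,0,0,-0.124],[-0.178,0.942,0,0,0,-0.124],[-0.178,0.942,0,0,0,-0.124]]}}

```text
time_s: 41.65
position: [0.5995, 0.0845, 0.2399]
tcp_rot: [[-0.981, -0.192, 0.001], [-0.192, 0.981, 0.001], [-0.001, 0.001, -1.0]]
force: [0.2, 0.0, 0.5]
opening: 0.708
grasp_force: 30.0
```

```bash
python3 plan.py 599.8,85.5,186,191.2 599.8,85.5,179.5,191.2
```

```text
t 41.6 tcp [599.5  84.5 239.9] yaw 191.1 F [0.2 0.  0.5] open 0.708 g 30.0
599.8,85.5,186,191.2 -> [-0.002, 0.003, 0.215] [0.001, 0.001, -0.001] rows 1.1
599.8,85.5,179.5,191.2 -> [-0.002, 0.003, 0.241] [0.001, 0.001, -0.001] rows 1.2
```

Emit:
{"api": "send_rows", "payload": {"moves": [[0,0.003,0.12,0,0,0],[0,0.003,0.19,0,0,0],[0,0.003,0.224,0,0,0],[0,0.003,0.235,0,0,0],[0,0.003,0.241,0,0,0],[0,0.003,0.247,0,0,0],[0,0.003,0.247,0,0,0]]}}

```text
time_s: 42.35
position: [0.6001, 0.0863, 0.1795]
tcp_rot: [[-0.981, -0.194, 0.003], [-0.194, 0.981, 0.001], [-0.003, 0.001, -1.0]]
force: [-0.8, -0.4, 2.5]
opening: 0.708
grasp_force: 30.0
```

Emit:
{"api": "send_rows", "payload": {"moves": [[0,0,0,0,0,0],[0,0,0,0,0,0],[0,0,0,0,0,0],[0,0,-0.1,0,0,0],[0,0,-0.2,0,0,0],[0,0.1,-0.22,0,0,0],[-0.01,0.26,-0.22,0,0,0],[-0.03,0.43,-0.18,0,0,-0.03],[-0.04,0.6,-0.1,0,0,-0.03],[-0.06,0.77,0,0,0,-0.03],[-0.07,0.92,0.1,0,0,-0.03],[-0.07,0.98,0.2,0,0,-0.03]], "grip": 1}}

```text
time_s: 43.55
position: [0.5685, 0.3339, 0.1275]
tcp_rot: [[-0.97, -0.243, 0.002], [-0.243, 0.97, 0.003], [-0.002, 0.003, -1.0]]
force: [-0.2, 0.0, -0.2]
opening: 0.999
grasp_force: 0.0
```

Emit:
{"api": "send_rows", "payload": {"moves": [[0,0,0,0,0,0],[0,0,0,0,0,0],[0,0,0,0,0,0]]}}

```text
time_s: 43.85
position: [0.5706, 0.3292, 0.1299]
tcp_rot: [[-0.971, -0.238, 0.003], [-0.238, 0.971, 0.002], [-0.003, 0.001, -1.0]]
force: [-0.2, -0.1, 0.7]
opening: 1.001
grasp_force: 0.0
```

```bash
python3 - <<'E'
from h import *
scan()
a=[]
for n in('top','side'):
    p,d,c=cap(n);X=pts(d,c)
    k=(p.max(2)<60)&(np.hypot(X[...,0]-.567,X[...,1]-.34)<.05)&(X[...,2]>.018)
    print(n,'block',k.sum(),(np.nanmean(X[k],0)*1e3).round(1),top_rect(X,k,.028))
    a.append(cv2.resize(p[80:280,200:500,::-1],(400,267),interpolation=2))
cv2.imwrite('pics/e.png',np.hstack(a))
E
python3 plan.py 567,340,60,194.2 / 567,340,9,194.2
```

```text
top green [250. 141.] 39.7 [691.4 259.3  44.9  57.   50.3  39.1 269. ]
top green [310. 160.] 201.9 [600.2  84.7  11.4  98.   62.7 201.4 923. ]
top red [343.  98.] 6.0 None
side green [335. 153.] 200.6 [600.3  85.   10.1  98.7  65.1 200.4 408. ]
side red [403. 188.] 6.0 None
top block 465 [541.4 339.7 392.8] None
side block 987 [553.2 320.6 292.4] [565.4 339.5  13.1  43.2  20.   25.   40. ]
t 44.0 tcp [570.4 329.3 129.9] yaw 193.8 F [-0.3 -0.1 -0.4] open 1.002 g 0.0
567,340,60,194.2 -> [0.004, 0.044, 0.28] [0.001, 0.002, -0.005] rows 1.4
/
567,340,9,194.2 -> [0.0, 0.0, 0.204] [0.0, 0.0, 0.0] rows 1.0
```

View pics/e.png

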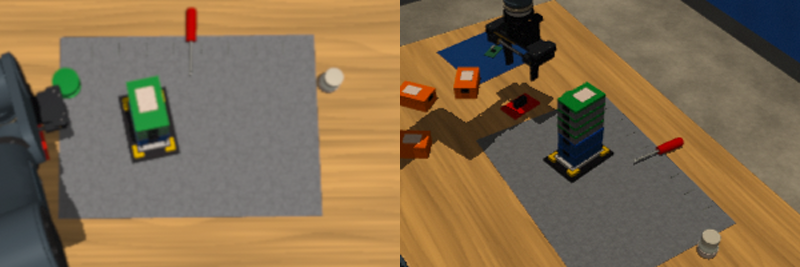

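The column stands square at (580,130) in the right half, with its top at 202 mm. The cover is still under the gripper at (520,105).

Emit:
{"api": "send_rows", "payload": {"moves": [[0.003,0.03,0.1,0,0,0],[0.004,0.042,0.2,0,0,-0.004],[0.004,0.042,0.28,0,0,-0.004],[0.004,0.042,0.36,0,0,-0.004],[0.004,0.042,0.44,0,0,-0.004],[0.004,0.042,0.475,0,0,-0.004],[0.004,0.042,0.484,0,0,-0.004],[0.004,0.042,0.484,0,0,-0.004],[0.004,0.042,0.484,0,0,-0.004]]}}

```text
time_s: 44.95
position: [0.5667, 0.3405, 0.0086]
tcp_rot: [[-0.969, -0.245, 0.003], [-0.245, 0.969, 0.002], [-0.003, 0.002, -1.0]]
force: [0.2, 0.4, -0.3]
opening: 1.001
grasp_force: 0.0
```

Emit:
{"api": "send_rows", "payload": {"moves": [[0,0,0,0,0,0],[0,0,0,0,0,0],[0,0,0,0,0,0],[0,0,0,0,0,0],[0,0,0,0,0,0],[0,0,0,0,0,0],[0,0,0,0,0,0],[0,0,0,0,0,0],[0,0,0,0,0,0],[0,0,0,0,0,0],[0,0,0,0,0,0]], "grip": 0}}

```text
time_s: 46.05
position: [0.5658, 0.3403, 0.0074]
tcp_rot: [[-0.969, -0.246, 0.001], [-0.246, 0.969, 0.002], [-0.001, 0.001, -1.0]]
force: [1.2, 0.6, -0.5]
opening: 0.18
grasp_force: 30.0
```

```bash
python3 plan.py 566,340,250,194 585,210,250,192 / 600.3,85.2,250,191.2
```

```text
t 46.0 tcp [565.8 340.3   7.4] yaw 194.2 F [ 1.2  0.6 -0.5] open 0.18 g 30.0
566,340,250,194 -> [-0.001, -0.0, -0.971] [0.001, 0.001, 0.002] rows 4.9
585,210,250,192 -> [0.053, -0.523, -0.971] [0.001, 0.001, 0.025] rows 5.5
/
600.3,85.2,250,191.2 -> [0.044, -0.501, 0.0] [0.0, 0.0, 0.009] rows 2.5
```

Emit:
{"api": "send_rows", "payload": {"moves": [[0,0,-0.12,0,0,0],[0,0,-0.3,0,0,0],[0,0,-0.48,0,0,0],[0,0,-0.66,0,0,0],[0,0,-0.83,0,0,0],[0,-0.05,-0.95,0,0,0.01],[0.02,-0.18,-0.971,0,0,0.02],[0.035,-0.34,-0.971,0,0,0.025],[0.05,-0.47,-0.971,0,0,0.025],[0.053,-0.523,-0.971,0,0,0.025],[0.053,-0.523,-0.971,0,0,0.025]]}}

```text
time_s: 47.15
position: [0.5851, 0.2083, 0.2498]
tcp_rot: [[-0.979, -0.204, 0.0], [-0.204, 0.979, 0.001], [-0.0, 0.001, -1.0]]
force: [0.9, 1.3, -0.5]
opening: 0.178
grasp_force: 30.0
```

Emit:
{"api": "send_rows", "payload": {"moves": [[0.01,-0.12,0,0,0,0.009],[0.025,-0.28,0,0,0,0.009],[0.037,-0.42,0,0,0,0.009],[0.044,-0.49,0,0,0,0.009],[0.044,-0.501,0,0,0,0.009],[0.044,-0.501,0,0,0,0.009],[0.044,-0.501,0,0,0,0.009],[0.044,-0.501,0,0,0,0.009],[0.044,-0.501,0,0,0,0.009],[0.044,-0.501,0,0,0,0.009]]}}

```text
time_s: 48.15
position: [0.6, 0.0858, 0.2498]
tcp_rot: [[-0.981, -0.194, 0.0], [-0.194, 0.981, 0.002], [-0.001, 0.002, -1.0]]
force: [0.6, -0.3, -1.2]
opening: 0.182
grasp_force: 30.0
```

```bash
python3 -c "
from h import *
p,d,c=cap('side')
cv2.imwrite('pics/s4.png',cv2.resize(p[60:220,240:440,::-1],None,fx=3,fy=3))"
python3 plan.py 600.3,85.2,216,191.2 600.3,85.2,209.4,191.2
```

```text
t 48.2 tcp [600.   85.7 249.8] yaw 191.2 F [-0.2  0.2 -1.6] open 0.18 g 30.0
600.3,85.2,216,191.2 -> [-0.001, -0.002, 0.135] [0.001, 0.001, -0.0] rows 0.7
600.3,85.2,209.4,191.2 -> [-0.001, -0.002, 0.162] [0.001, 0.001, -0.0] rows 0.8
```

View pics/s4.png

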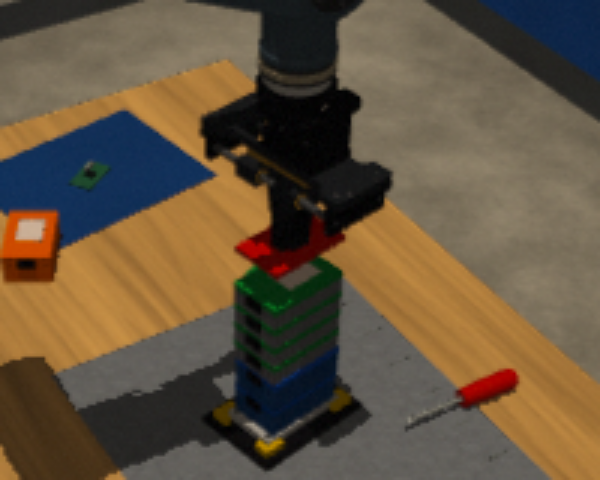

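The cover hangs level at (290,250), over a neat column at (288,340).

Emit:
{"api": "send_rows", "payload": {"moves": [[0,-0.001,0.06,0,0,0],[0,-0.001,0.11,0,0,0],[0,-0.001,0.14,0,0,0],[0,-0.001,0.152,0,0,0],[0,-0.001,0.16,0,0,0],[0,-0.001,0.165,0,0,0],[0,-0.001,0.168,0,0,0],[0,-0.001,0.168,0,0,0]]}}

```text
time_s: 49.0
position: [0.6004, 0.0848, 0.2093]
tcp_rot: [[-0.981, -0.194, 0.002], [-0.194, 0.981, 0.001], [-0.002, 0.001, -1.0]]
force: [-2.1, 0.0, 4.5]
opening: 0.183
grasp_force: 30.0
```

Contact at 209.3 mm, as expected. Releasing, then lifting straight up.

Emit:
{"api": "send_rows", "payload": {"moves": [[0,0,0,0,0,0],[0,0,0,0,0,0],[0,0,0,0,0,0],[0,0,0,0,0,0],[0,0,-0.05,0,0,0],[0,0,-0.15,0,0,0],[0,0,-0.25,0,0,0],[0.15,0,-0.3,0,0,0],[0.3,0.2,-0.3,0,0,0],[0.45,0.4,-0.3,0,0,0],[0.6,0.6,-0.3,0,0,0],[0.6,0.6,-0.3,0,0,0]], "grip": 0.7}}

```text
time_s: 50.2
position: [0.4212, 0.2039, 0.2831]
tcp_rot: [[-0.981, -0.194, -0.001], [-0.194, 0.981, 0.001], [0.001, 0.001, -1.0]]
force: [0.4, 0.7, 0.2]
opening: 0.701
grasp_force: 0.0
```

Emit:
{"api": "send_rows", "payload": {"moves": [[0,0,0,0,0,0],[0,0,0,0,0,0],[0,0,0,0,0,0],[0,0,0,0,0,0],[0,0,0,0,0,0]]}}

```text
time_s: 50.7
position: [0.4249, 0.2022, 0.2827]
tcp_rot: [[-0.981, -0.192, 0.001], [-0.192, 0.981, 0.001], [-0.001, 0.001, -1.0]]
force: [0.6, -0.2, -0.0]
opening: 0.697
grasp_force: 0.0
```

Run:
```python
from h import *
a=[]
for n in('top','side'):
    p,d,c=cap(n);X=pts(d,c);M=masks(p)
    for b,ce,ar in blobs(M['red']&(np.hypot(X[...,0]-.6,X[...,1]-.085)<.12),20): print(n,ce.round(),ar,top_rect(X,fill(b),.207))
    ys=np.array([X[b].mean(0)*1e3 for b,ce,_ in blobs(M['yellow']&(np.hypot(X[...,0]-.6,X[...,1]-.085)<.12),8)]);print(ys.round(1).tolist())
    a.append(cv2.resize(p[60:220,220:460,::-1],(400,267),interpolation=2))
cv2.imwrite('pics/f.png',np.hstack(a))
```

```text
top [311. 157.] 836 [601.6  83.4  10.3  94.8  62.6 207.1 794. ]
[[553.7, 38.1, 14.9], [539.1, 110.9, 14.7]]
side [336. 152.] 284 [600.5  84.1  12.3  97.5  63.9 206.2 284. ]
[[661.7, 59.1, 17.0], [537.6, 110.9, 15.4], [553.0, 37.1, 16.9]]
```

View pics/f.png

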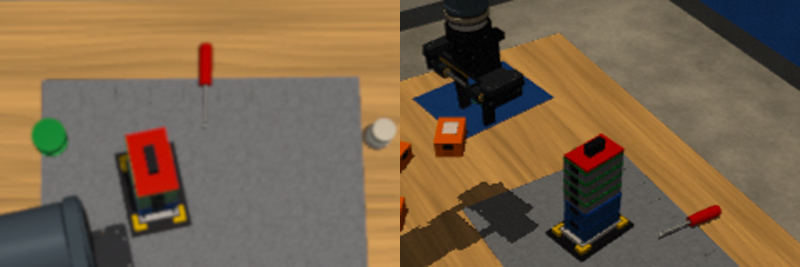

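The cover sits flat on the column at (595,150), about 1–2 mm off the dock centre and less than 1° off its axis. Top height is 207 mm, the arm is clear, and the bystanders haven't moved.

```bash
python3 -c "from rig import ticket;print(ticket.hand_in())"
```

```text
the job is handed in; nothing more can be done
None
```

The job is handed in at about 51 s: the plate is pressed home, both blue and all four green-lidded cases are stacked square on it, and the red cover is on top and released; the hand-in call returned no verdict.

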